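Load the parts polisher

ROBOT

A 6-joint arm with a two-finger parallel gripper is mounted at the origin on the work surface. World frame = base frame: x ahead of the robot, y to its left, z up, the work surface at z = 0. Lengths are in m, angles in rad, forces in N, time in s.
With the tool pointing down it reaches from about 0.425 to 0.95 m from the base axis. Payload 3.5 kg.
Tool frame: the origin (TCP) lies at the very end of the fingers, on their centre line; the grasp point (between the pads) lies 19 mm behind it; z points along the fingers, y is the line along which they close (so a half turn about z gives the same grasp; the last joint's range is limited). The gripper opens to 85 mm and grips with 20 to 120 N. Pads are 22 mm wide; open, the fingers measure 114 mm over their backs; the gripper's body (76 mm by 85 mm) begins 54 mm behind the grasp point. The pads swing forward as they close: fully open they stand 13 mm farther back than shut.
Start: joints at [1, 0.286, 1.577, -0, 1.279, -0.15], TCP at [0.276, 0.616, 0.231] pointing down, gripper open.
Joint ranges: [-2.77, 2.77], [-0.9, 2.22], [0.21, 2.48], [-1.53, 4.67], [0.24, 2.81], [-2.84, 2.84]. Speed limits (rad/s): [2.79, 2.79, 3.14, 3.14, 3.14, 3.14].

INTERFACE

Orientations are given as a unit quaternion [x, y, z, w].
In Python, from plant import ctrl gives the robot as it stands.
- The arm moves only by the shell command python3 inch.py 'ROWS' [FORCE]. ROWS is a JSON list of rows, 1 to 10 of them, each written [[dx, dy, dz], [rx, ry, rz], opening]: dx, dy, dz in units of 5 mm, then a rotation vector rx, ry, rz in units of 0.05 rad, then the opening from 0.0 (shut) to 1.0 (fully open); each row is the pose to reach, as a shift and turn from the pose commanded when the command began, along the tool's axes at that moment; what a row does not reach only later rows make up. A row lasts 1/8 s, in which the tool goes at most 0.0625 m and 0.188 rad, less where a joint would pass 70% of its speed; a pose out of reach is approached as far as the arm can. The fingers move at their own pace and stop on an object; FORCE is the grip in N (left out, the last holds). Time passes only in rows, so rows that do not move let the fingers close. It prints the time, the measured TCP pose, the force, the opening and the grip force at its end. Input that does not fit is refused with a message, and nothing moves.
- ctrl.get_state(): the state, without advancing time (a new reading comes with each control period).
- ctrl.read_camera(name): name is "scene" or "side" or "wrist"; returns a dict with "pixels" (384x512x3 uint8, red, green, blue), "camera_matrix" (3x3 intrinsics, pixels), "dist_coeffs" ([k1, k2, p1, p2, k3] as OpenCV has them; the pictures are not rectified), "xyz" and "orientation" of the camera in the world. Camera axes: x right, y down, z forward; pixel columns grow to the right and rows downward; lengths in m; the calibration is good to about 2 mm. A picture is of the moment at which its call begins. There is no depth.
- ctrl.sign_off(): hands the job in; it is judged then, once.
The state is a dict: "time": time; "qpos": joint angles; "dq": joint speeds; "joint_efforts": joint torques, N m; "eef_pos": TCP position; "tcp_rot": TCP orientation; "contact_force": force on the tool from outside, world axes, zero at the start; "wrist_torque": the same for the moment, N m; "opening": opening from 0.0 (shut) to 1.0 (fully open); "finger_force": force on a finger pad.
Only numpy, scipy, OpenCV 4.12 (cv2) and the standard library are available. Lean on these libraries where they do the work, as an engineer would, in place of code of your own. Each camera call takes 0.05 s, during which the arm holds its last target. There are 200 camera calls.

TASK

Load the bench polisher with the steel fittings. First turn the speed knob fully anticlockwise to its off stop, then unscrew the drum's cap and lay it on the rubber mat, drop every loose steel nut and collar on the bench into the drum, and finally set the cap back level over the drum's mouth (it need not be screwed down). Do not knock over the glass polish bottle.

Things in the scene. Friction and masses are not known exactly. Their poses are not given: they have to be found in the camera images.
- drum: the polisher, fixed to the bench left or right of the robot: dark steel foot 148 mm across, 26 mm high, under a hollow white plastic drum, 124 mm across outside, 116 mm inside, inner floor at 31 mm, shoulder 105 mm above the bench, then a white threaded neck 60 mm across, 42 mm high. Origin at the centre of its underside on the bench, z up.
- mouth (a point): centre of the neck's rim, 147 mm above the bench; the opening is 44 mm across. Right-hand thread: turned anticlockwise seen from above, the cap climbs 24 mm a turn and is off the thread after about 4.9 rad (18 mm of climb); until then it cannot be pulled off. It turns easily; turning further does no harm.
- cap: the drum's grey ribbed screw cap, 69 mm across and 36 mm high, closed top, about 70 g. Origin on its axis at half its height, z towards its closed top. Screwed down, its origin is 133 mm above the bench (lower edge at 115 mm). Set back over the neck it rests on top of the thread, its origin 149 to 160 mm above the bench.
- dial (a joint): speed knob of the polisher, angle in rad: 0 = off, against the stop, fully anticlockwise seen from above; grows clockwise to 4.9. Starts somewhere between 1.8 and 4.2; stiff enough (0.04 N m) to stay where it is left. Each grasp turns it by part of the way.
- dial_grip (a point): on the knob's axis at the height to grip, 87 mm above the bench: the knob's upright black bar is 42 mm long (along this point's x, turning with the knob), 14 mm thick (along y); its top is 7 mm above this point, its foot 25 mm below. The fixed dark box under it is 100 x 130 mm and 50 mm high, centred on the knob.
- mat: black rubber mat fixed flat on the bench, 120 x 120 x 3 mm, origin at the centre of its underside.
- nut_tall: tall hexagon nut of dull dark steel with a dark bore, free to be turned any way; origin at its centre, z along the bore; 24 mm across flats (flats face x and every 60 deg from it), 30 mm high, 90 g; stands on the bench at the start. May be absent.
- nut_wide: wide hexagon nut of dull dark steel with a dark bore, free to be turned any way; origin at its centre, z along the bore; 28 mm across flats (flats face x and every 60 deg from it), 22 mm high, 80 g; stands on the bench at the start. May be absent.
- nut_small: small hexagon nut of dull dark steel with a dark bore, free to be turned any way; origin at its centre, z along the bore; 20 mm across flats (flats face x and every 60 deg from it), 26 mm high, 50 g; stands on the bench at the start. May be absent.
- collar: square collar of dull dark steel with a dark bore, free to be turned any way; origin at its centre, z along the bore; 24 x 24 mm (flats face x and y), 26 mm high, 80 g; stands on the bench at the start. May be absent.
- tape: bystander: small roll of paper tape lying flat, 56 mm across, 20 mm high, among the fittings; origin at the centre of its underside.
- wedge: bystander: little sanding block of wood and cork, 46 x 30 x 22 mm, lying among the fittings; origin at the centre of its underside, long along x.
- polish: bystander: amber glass bottle of polish, 52 mm across, 140 mm high, standing at the far side of the bench; origin at the centre of its underside, z up.

How it is judged:
By the outcome, as a careful person would: the job done as asked, in the order asked, and still so for the second after the job is handed in, with the robot touching nothing.
Of nut_tall, nut_wide, nut_small, collar only 2 to 4 are there at a start; the rules pass over those that are not, and their reading is None.
At some moment in a run one of nut_tall, nut_wide, nut_small, collar may be knocked a few centimetres aside while the robot is not near it.
Once in a run the grip may slacken for a moment while it holds something.
It also fails if it takes over 210 s, if anything falls off the work surface, if the arm or the gripper's body presses on something with over 40 N, if the wrist force passes 120 N, or if a joint passes its speed limit or range.

## Working session

There is one attempt and no reset: what is moved stays moved. The work goes in short steps, Python scripts to look and compute and a shell command to move; the robot and the scene stay as the last step left them, time stands still between calls to the robot, and variables do not carry over. Pictures are saved under pics/ and viewed, at most 14 in all, crops included, and the job is handed in when it is done.

```bash
ls; mkdir -p pics
python3 - <<'E'
from plant import ctrl
import cv2,numpy as np
s=ctrl.get_state();print({k:np.round(v,3) for k,v in s.items()})
ims=[]
for n in("scene","side","wrist"):
    c=ctrl.read_camera(n);print(n,np.round(c["camera_matrix"],1).tolist(),np.round(c["dist_coeffs"],4),np.round(c["xyz"],3),np.round(c["orientation"],3))
    cv2.imwrite(f"pics/{n}0.png",c["pixels"][:,:,::-1])
E
```

```text
inch.py
pics
plant.py
  5 inch.py
  3 plant.py
  8 total
{'time': np.float64(0.0), 'qpos': array([ 1.   ,  0.287,  1.578, -0.   ,  1.279, -0.15 ]), 'dq': array([-0.002, -0.001,  0.001,  0.   , -0.001,  0.   ]), 'joint_efforts': array([-0.0000e+00, -4.0596e+01, -2.9264e+01, -0.0000e+00,  6.0000e-03,
       -0.0000e+00]), 'eef_pos': array([0.275, 0.616, 0.23 ]), 'tcp_rot': array([ 0.209,  0.978, -0.001, -0.   ]), 'contact_force': array([-0.468,  0.044, -0.199]), 'wrist_torque': array([-0.031, -0.   , -0.007]), 'finger_force': np.float64(0.0), 'opening': np.float64(1.002)}
scene [[453.5, 0.0, 253.6], [0.0, 453.5, 193.1], [0.0, 0.0, 1.0]] [-0.0456  0.      0.      0.      0.    ] [1.413 0.118 0.625] [ 0.58   0.66  -0.366 -0.307]
side [[388.2, 0.0, 260.9], [0.0, 388.2, 189.8], [0.0, 0.0, 1.0]] [-0.1125  0.      0.      0.      0.    ] [ 0.121 -0.554  0.557] [ 0.809 -0.323  0.172 -0.46 ]
wrist [[273.5, 0.0, 253.5], [0.0, 273.5, 193.4], [0.0, 0.0, 1.0]] [-0.0438  0.      0.      0.      0.    ] [0.208 0.645 0.373] [0.83  0.538 0.079 0.124]
```
View pics/scene0.png

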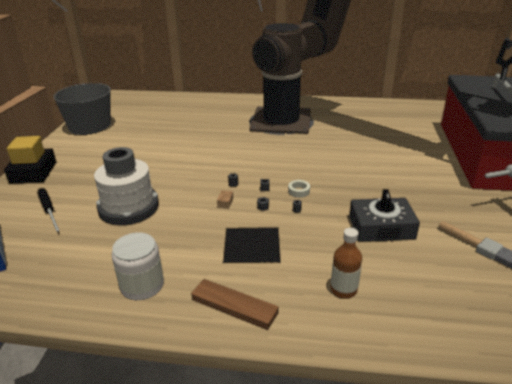

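View pics/side0.png

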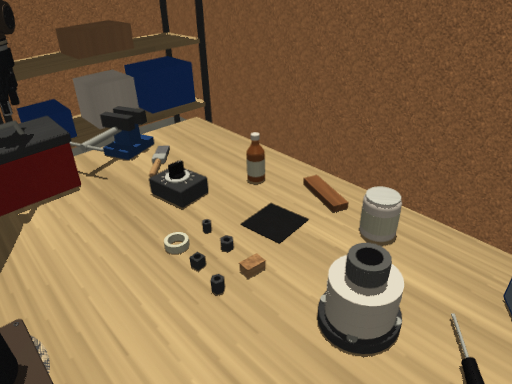

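Create h.py:
```python
import numpy as np,cv2
from plant import ctrl
from scipy.spatial.transform import Rotation as R
def cam(n): return ctrl.read_camera(n)
def ray(c,uv):
    p=cv2.undistortPoints(np.array(uv,float).reshape(-1,1,2),c["camera_matrix"],c["dist_coeffs"])[:,0]
    d=np.c_[p,np.ones(len(p))]@R.from_quat(c["orientation"]).as_matrix().T
    return np.array(c["xyz"]),d
def plane(c,uv,z):
    o,d=ray(c,uv); return o+d*((z-o[2])/d[:,2])[:,None]
def tri(c1,u1,c2,u2):
    o,d=ray(c1,[u1]);p,e=ray(c2,[u2]);d=d[0];e=e[0]
    t=np.linalg.lstsq(np.c_[d,-e],p-o,rcond=None)[0]
    a=o+t[0]*d;b=p+t[1]*e
    return (a+b)/2,np.linalg.norm(a-b)
def proj(c,P):
    M=R.from_quat(c["orientation"]).as_matrix()
    rv=cv2.Rodrigues(M.T)[0];t=-M.T@np.array(c["xyz"])
    return cv2.projectPoints(np.array(P,float).reshape(-1,1,3),rv,t,c["camera_matrix"],c["dist_coeffs"])[0][:,0]
def tool():
    s=ctrl.get_state(); return np.array(s["eef_pos"]),R.from_quat(s["tcp_rot"]),s
def go(target,yaw=None):
    """shift in tool axes to target TCP; yaw = wanted world angle of tool y axis -> rz"""
    p,r,s=tool(); print("t",round(s["time"],2),"shift",np.round(r.inv().apply(np.array(target)-p),4))
    y=r.apply([0,1,0]); a=np.arctan2(y[1],y[0]); print("yaw y",round(a,3),"q6",np.round(s["qpos"],3))
    if yaw is not None:
        d=(yaw-a+np.pi/2)%np.pi-np.pi/2
        # tool level & down
        g=R.from_euler('z',a+d)*R.from_matrix(np.array([[0,1,0],[1,0,0],[0,0,-1]]).T)
        print("rotvec",np.round((r.inv()*g).as_rotvec(),4))
```

The scene view shows the drum at (127,190), the dial at (384,210), the mat at (252,245) and the bottle at (346,265). There are four dark fittings near (233,180), (265,185), (263,203) and (297,207). The side view shows the same fittings at (207,226), (227,243), (198,261) and (217,284).

Run:
```python
from h import *
cs={n:cam(n) for n in("scene","side")}
B={}
for n,(x0,x1,y0,y1) in {"scene":(215,315,165,225),"side":(150,275,210,300)}.items():
    c=cs[n];g=cv2.cvtColor(c["pixels"],cv2.COLOR_RGB2GRAY)
    m=np.zeros_like(g);m[y0:y1,x0:x1]=(g[y0:y1,x0:x1]<70)*255
    k,_,st,ce=cv2.connectedComponentsWithStats(m)
    B[n]=[(ce[i],st[i]) for i in range(1,k) if st[i][4]>15]
    for ce_,s in B[n]: print(n,np.round(ce_,1),s,np.round(plane(c,[ce_],.013)[0],3))
for a,_ in B["scene"]:
    for b,_ in B["side"]:
        P,e=tri(cs["scene"],a,cs["side"],b)
        if e<.008 and 0<P[2]<.03: print(np.round(a),np.round(b),np.round(P,4),round(e,4))
def big(n,x0,x1,y0,y1,k): return cv2.resize(cs[n]["pixels"][y0:y1,x0:x1,::-1],None,fx=k,fy=k,interpolation=cv2.INTER_CUBIC)
a=big("scene",215,315,165,220,4);b=big("side",150,275,215,300,4)
d=big("scene",340,425,180,245,4);e=big("side",140,215,155,210,4)
W=np.zeros((600,800,3),np.uint8)
for im,x,y in((a,0,0),(b,0,225),(d,450,0),(e,500,280)): W[y:y+im.shape[0],x:x+im.shape[1]]=im[:600-y,:800-x]
cv2.imwrite("pics/m1.png",W)
# drum neck, mat
for n in cs: np.save(f"{n}.npy",cs[n]["pixels"])
c=cs["scene"];g=cv2.cvtColor(c["pixels"],cv2.COLOR_RGB2GRAY)
m=np.zeros_like(g);m[222:270,215:290]=(g[222:270,215:290]<60)*255
q=cv2.findContours(m,0,2)[0];q=max(q,key=cv2.contourArea);bx=cv2.approxPolyDP(q,4,True)[:,0];print("mat",np.round(plane(c,bx,.003),3).tolist())
```

```text
scene [232.9 180.2] [229 174   9  13  99] [ 0.422 -0.088  0.013]
scene [264.3 185.2] [260 180   9  11  85] [ 0.438 -0.004  0.013]
scene [262.5 203.8] [258 198  10  12 108] [0.522 0.002 0.013]
scene [296.6 206.5] [293 201   8  12  84] [0.524 0.084 0.013]
side [262.2 223.3] [241 210  34  31 651] [ 0.623 -0.003  0.013]
side [206.5 226.5] [203 220   8  14  99] [0.521 0.08  0.013]
side [226.4 243.9] [221 236  13  17 171] [ 0.514 -0.004  0.013]
side [197.3 261.4] [190 252  16  19 221] [ 0.434 -0.007  0.013]
side [252.2 270. ] [240 262  25  17 189] [ 0.499 -0.106  0.013]
side [217.3 284.5] [211 274  14  22 238] [ 0.423 -0.089  0.013]
[233. 180.] [217. 285.] [ 0.4229 -0.0883  0.0129] 0.0015
[264. 185.] [197. 261.] [ 0.435  -0.0042  0.0109] 0.0004
[263. 204.] [226. 244.] [0.5169 0.001  0.009 ] 0.0014
[297. 206.] [206. 227.] [0.5222 0.0832 0.0109] 0.0016
mat [[0.617, -0.067, 0.003], [0.724, -0.053, 0.003], [0.71, 0.06, 0.003], [0.6, 0.042, 0.003]]
```

View pics/m1.png

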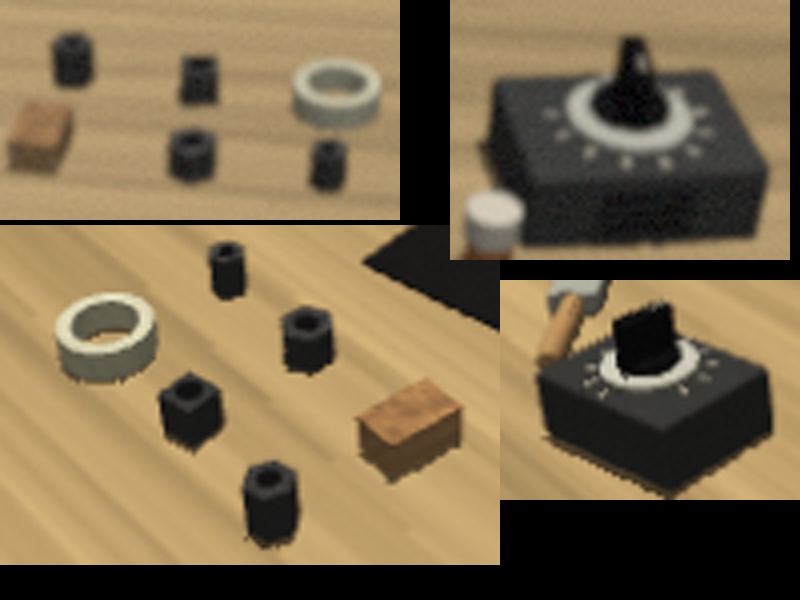

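All four fittings are present. From the shapes, `nut_tall` is at (0.423,-0.088), the square collar at (0.436,-0.005), `nut_wide` at (0.518,0.001) and `nut_small` at (0.523,0.083). The knob bar points roughly along x: it is thin in the scene view at (385,190) and broad in the side view at (176,162). Next I'll locate the dial, cap and bottle, then move above the dial.

Run:
```python
from h import *
s,d=cam("scene"),cam("side")
print("dial top",tri(s,(385,190),d,(176.2,162.5)))
P=tri(s,(385,190),d,(176.2,162.5))[0]
print("cap top",tri(s,(119,153.5),d,(369,254)))
print("polish",tri(s,(350,233),d,(255,136)))
for z in(.141,): print("cap",plane(s,[(119,153.5)],.151),plane(d,[(369,254)],.151))
go([P[0],P[1],.22])
p,r,_=tool();w=cam("wrist");print("cam in tool",r.inv().apply(np.array(w["xyz"])-p),(r.inv()*R.from_quat(w["orientation"])).as_matrix().round(3).tolist())
```

```text
dial top (array([0.56857242, 0.2712386 , 0.09790268]), np.float64(0.005534077689461338))
cap top (array([ 0.55932832, -0.3208357 ,  0.15109459]), np.float64(0.0034984131637354585))
polish (array([0.77414908, 0.18656848, 0.13435137]), np.float64(0.004221363191046927))
cap [[ 0.55832452 -0.31938465  0.151     ]] [[ 0.56021786 -0.32234398  0.151     ]]
t 0.35 shift [-0.4082 -0.195   0.0111]
yaw y 1.15 q6 [ 1.     0.287  1.577 -0.     1.279 -0.15 ]
cam in tool [ 0.07358972 -0.00069674 -0.14270775] [[-0.001, -0.957, -0.291], [1.0, -0.001, -0.0], [-0.0, -0.291, 0.957]]
```

Careful with the scale: shifts go in units of 5 mm and turns go in units of 0.05 rad. That gives: -0.408 m is -81.6, -0.195 m is -39, 1.8 rad is 36.

```bash
python3 inch.py '[[[-81.6,-39,2.2],[0,0,36],1],[[-81.6,-39,2.2],[0,0,36],1],[[-81.6,-39,2.2],[0,0,36],1],[[-81.6,-39,2.2],[0,0,36],1],[[-81.6,-39,2.2],[0,0,36],1],[[-81.6,-39,2.2],[0,0,36],1],[[-81.6,-39,2.2],[0,0,36],1],[[-81.6,-39,2.2],[0,0,36],1],[[-81.6,-39,2.2],[0,0,36],1],[[-81.6,-39,2.2],[0,0,36],1]]' 40
python3 - <<'E'
from h import *
w=cam("wrist");cv2.imwrite("pics/w1.png",w["pixels"][:,:,::-1]);go([.567,.272,.2],-1.571)
print(proj(w,[.567,.272,.094]))
E
```

```text
time: 1.65
eef_pos: [0.5688, 0.2709, 0.2203]
tcp_rot: [0.897, 0.442, -0.0, -0.0]
contact_force: [0.0, 0.4, -0.1]
opening: 0.999
finger_force: 0.0
t 1.7 shift [-0.0003 -0.0019  0.0203]
yaw y -0.657 q6 [0.284 0.197 1.703 0.    1.241 0.941]
rotvec [-0.      0.      0.9142]
[[250.59919375 185.95676602]]
```

View pics/w1.png

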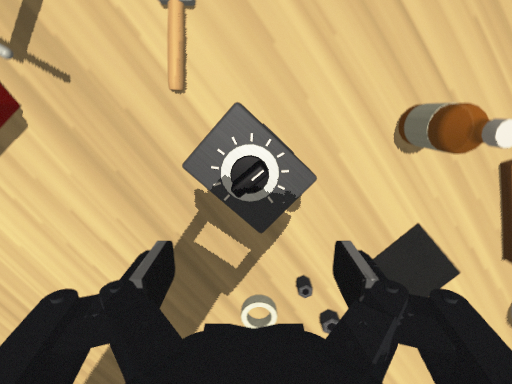

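The wrist view shows the ring centre at about (250,173), with the white pointer line heading to (262,172). I'll measure the ring centre and the bar direction next.

Run:
```python
from h import *
w=cam("wrist");im=w["pixels"]
g=im.min(axis=2)
m=np.zeros_like(g);m[135:210,213:287]=(g[135:210,213:287]>140)*255
pts=np.argwhere(m>0)[:,::-1]
# ring: hull-ish via distance
P=plane(w,pts,.052)[:,:2]
c=np.array([.567,.272])
for _ in range(5):
    r=np.hypot(*(P-c).T);Q=P[(r>.02)&(r<.034)];
    hull=cv2.convexHull(Q.astype(np.float32))[:,0];(cx,cy),rr=cv2.minEnclosingCircle(hull);c=np.array([cx,cy])
print("ring",c,rr)
r=np.hypot(*(P-c).T);
L=pts[(r<.017)];T=plane(w,L,.094)[:,:2];print("pointer pts",len(L),L.mean(0),T.mean(0));
if len(T)>3:
    vx,vy,x,y=cv2.fitLine(T.astype(np.float32),2,0,.01,.01).ravel();print("dir",np.arctan2(vy,vx))
print("pix",proj(w,[c[0],c[1],.094]))
cv2.imwrite("pics/w2.png",cv2.resize(im[125:215,205:295,::-1],None,fx=6,fy=6,interpolation=cv2.INTER_CUBIC))
```

```text
ring [0.56784195 0.27280053] 0.034014880657196045
pointer pts 31 [257.4516129  174.74193548] [0.57950605 0.27724438]
dir 0.049641542
pix [[250.99960805 184.95547497]]
```

View pics/w2.png

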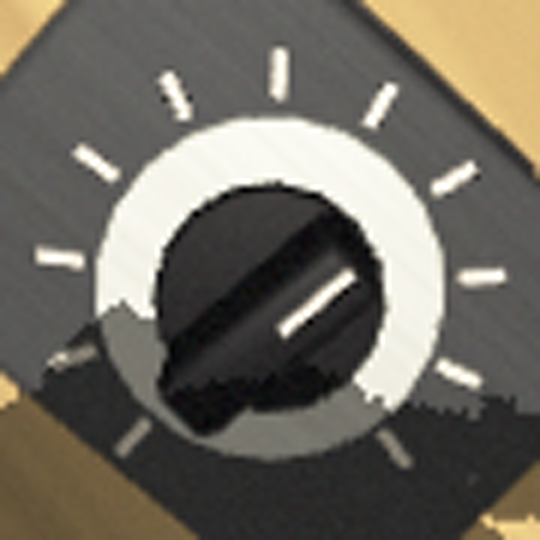

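The pointer line runs from about (251.7,180.5) to (263.7,170.3). The off tick is at lower left, so the dial reads about 3.2 rad.

Run:
```python
from h import *
w=cam("wrist")
print("ring",plane(w,[(250.2,172.8)],.0515))
a,b=plane(w,[(251.7,180.5),(263.7,170.3)],.094);print(a,b,np.linalg.norm(b-a))
th=np.arctan2(*(b-a)[[1,0]]);print("bar dir",th)
o=plane(w,[(205+130/6,125+435/6)],.0505)[0];c=plane(w,[(250.2,172.8)],.0515)[0]
print("off dir",np.arctan2(*(o-c)[[1,0]]))
go([c[0],c[1],.15],th+np.pi/2)
```

```text
ring [[0.56864576 0.27623498 0.0515    ]]
[0.57113504 0.27623394 0.094     ] [0.58711058 0.27731764 0.094     ] 0.016012263570568723
bar dir 0.06773115124155395
off dir -2.9706529235087733
t 1.8 shift [ 0.0039 -0.0028  0.0704]
yaw y -0.648 q6 [ 0.285  0.197  1.703 -0.     1.241  0.933]
rotvec [ 0.000e+00 -1.000e-04  8.548e-01]
```

Converted, 0.15 m is 30, 0.07 m is 14, 0.855 rad is 17.1.

```bash
python3 inch.py '[[[0.8,-0.6,14],[0,0,17.1],0.5],[[0.8,-0.6,14],[0,0,17.1],0.5],[[0.8,-0.6,14],[0,0,17.1],0.5],[[0.8,-0.6,14],[0,0,17.1],0.5],[[0.8,-0.6,14],[0,0,17.1],0.5],[[0.8,-0.6,14],[0,0,17.1],0.5],[[0.8,-0.6,30],[0,0,17.1],0.5],[[0.8,-0.6,30],[0,0,17.1],0.5],[[0.8,-0.6,30],[0,0,17.1],0.5],[[0.8,-0.6,30],[0,0,17.1],0.5]]' 40
python3 inch.py '[[[0,0,0],[0,0,0],0.0],[[0,0,0],[0,0,0],0],[[0,0,0],[0,0,0],0],[[0,0,0],[0,0,0],0],[[0,0,0],[0,0,0],0],[[0,0,0],[0,0,0],0]]' 40
python3 - <<'E'
from h import *
go([.5686,.2762,.069],.068+np.pi/2);print(tool()[2]["wrist_torque"])
E
```

```text
time: 3.05
eef_pos: [0.57, 0.277, 0.0725]
tcp_rot: [0.999, 0.033, 0.002, -0.0]
contact_force: [0.5, 1.1, 0.2]
opening: 0.502
finger_force: 0.0
time: 3.8
eef_pos: [0.5696, 0.2775, 0.0725]
tcp_rot: [0.999, 0.033, 0.002, -0.001]
contact_force: [0.1, 2.8, 6.8]
opening: 0.157
finger_force: 42.5
t 3.8 shift [-0.0011  0.0013  0.0035]
yaw y -1.505 q6 [2.930e-01 3.650e-01 1.789e+00 1.000e-03 9.840e-01 1.797e+00]
rotvec [-0.0019 -0.0033 -0.0023]
[ 0.39523082  0.17596583 -0.04278365]
```

Converted, -1.8 rad is -36.

```bash
python3 inch.py '[[[0,0,0],[0,0,-3.6],0],[[0,0,0],[0,0,-7.2],0],[[0,0,0],[0,0,-10.8],0],[[0,0,0],[0,0,-14.4],0],[[0,0,0],[0,0,-18],0],[[0,0,0],[0,0,-21.6],0],[[0,0,0],[0,0,-25.2],0],[[0,0,0],[0,0,-28.8],0],[[0,0,0],[0,0,-32.4],0],[[0,0,0],[0,0,-36],0]]' 40
python3 inch.py '[[[0,0,0],[0,0,-3.6],0],[[0,0,0],[0,0,-7.2],0],[[0,0,0],[0,0,-10.8],0],[[0,0,0],[0,0,-14.4],0],[[0,0,0],[0,0,-18],0],[[0,0,0],[0,0,-21.6],0],[[0,0,0],[0,0,-24],0],[[0,0,0],[0,0,-26],0],[[0,0,0],[0,0,-26],0]]' 40
python3 - <<'E'
from h import *
go([.5686,.2762,.069]);print(tool()[2]["wrist_torque"])
E
```

```text
time: 5.05
eef_pos: [0.5676, 0.279, 0.0725]
tcp_rot: [0.593, 0.805, 0.001, -0.002]
contact_force: [-7.6, 5.9, 9.1]
opening: 0.153
finger_force: 43.0
time: 6.18
eef_pos: [0.5663, 0.2775, 0.0725]
tcp_rot: [-0.013, 1.0, 0.0, -0.003]
contact_force: [-10.0, 1.3, 13.4]
opening: 0.157
finger_force: 44.3
t 6.17 shift [-0.0022 -0.0013  0.0034]
yaw y 1.596 q6 [ 0.294  0.363  1.791  0.003  0.993 -1.304]
[ 0.31170606  1.67697802 -0.00710005]
```

```bash
for i in 1 2 3 4; do python3 inch.py '[[[0,0,0],[0,0,-1.2],0],[[0,0,0],[0,0,-1.2],0]]' 40 >/dev/null
python3 - <<'E'
from h import *
p,r,s=tool();y=r.apply([0,1,0]);print(round(np.arctan2(y[1],y[0]),3),np.round(s["wrist_torque"],2),np.round(s["contact_force"],1))
E
done
```

```text
1.656 [0.34 1.63 0.07] [-9.3  2.  11.8]
1.716 [0.27 1.66 0.  ] [-10.6   1.2  13. ]
1.771 [ 0.17  1.63 -0.79] [-9.9  0.  13.3]
1.825 [-0.03  1.69 -1.85] [-9.9 -0.3 13. ]
```

The stop is reached at a yaw of about 1.76, which matches the predicted 1.74, and the torque rises against it. I'll back off slightly, release, raise and check.

```bash
python3 inch.py '[[[0,0,0],[0,0,0.8],0],[[0,0,0],[0,0,0.8],0.6],[[0,0,0],[0,0,0.8],0.6],[[0,0,0],[0,0,0.8],0.6],[[0,0,-12],[0,0,0.8],0.6],[[0,0,-24],[0,0,0.8],1],[[0,0,-32],[0,0,0.8],1],[[0,0,-32],[0,0,0.8],1]]' 40
python3 - <<'E'
from h import *
w=cam("wrist")
u=proj(w,[.5686,.2762,.09])[0].astype(int)
cv2.imwrite("pics/w3.png",cv2.resize(w["pixels"][max(u[1]-60,0):u[1]+60,max(u[0]-60,0):u[0]+60,::-1],None,fx=4,fy=4,interpolation=cv2.INTER_CUBIC))
print(u);go([.559,-.321,.25])
E
```

```text
time: 8.18
eef_pos: [0.5709, 0.2771, 0.2357]
tcp_rot: [-0.112, 0.994, 0.001, 0.005]
contact_force: [0.4, -1.5, 0.1]
opening: 1.002
finger_force: 0.0
[254 177]
t 8.22 shift [ 0.143  -0.5803 -0.0183]
yaw y 1.795 q6 [ 0.292  0.193  1.687 -0.     1.258 -1.503]
```

View pics/w3.png

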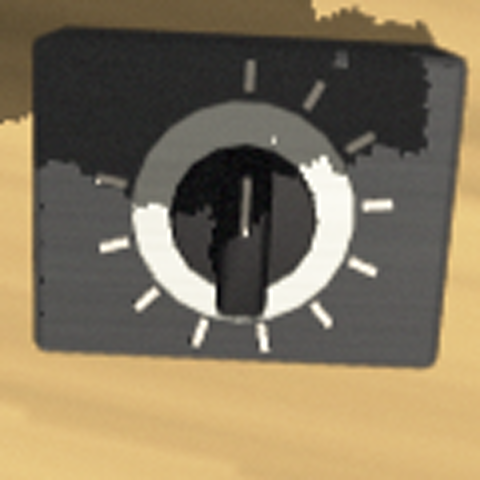

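The pointer line (245,180→235 in the crop) aims at the off tick (250,75), so the dial is off. Now to the drum.

Converted, -0.58 m is -116, 0.143 m is 28.6, 1.8 rad is 36.

```bash
python3 inch.py '[[[28.6,-116,-3.6],[0,0,36],1],[[28.6,-116,-3.6],[0,0,36],1],[[28.6,-116,-3.6],[0,0,36],1],[[28.6,-116,-3.6],[0,0,36],1],[[28.6,-116,-3.6],[0,0,36],1],[[28.6,-116,-3.6],[0,0,36],1],[[28.6,-116,-3.6],[0,0,36],1],[[28.6,-116,-3.6],[0,0,36],1],[[28.6,-116,-3.6],[0,0,36],1],[[28.6,-116,-3.6],[0,0,36],1]]'
python3 inch.py '[[[0,0,0],[0,0,36],1],[[0,0,0],[0,0,36],1],[[0,0,0],[0,0,36],1],[[0,0,0],[0,0,36],1],[[0,0,0],[0,0,36],1],[[0,0,0],[0,0,36],1],[[0,0,0],[0,0,36],1],[[0,0,0],[0,0,36],1],[[0,0,0],[0,0,36],1],[[0,0,0],[0,0,36],1]]'
python3 - <<'E'
from h import *
w=cam("wrist");cv2.imwrite("pics/w4.png",w["pixels"][:,:,::-1]);
print(proj(w,[.559,-.321,.151]))
go([.559,-.321,.25])
E
```

```text
time: 9.48
eef_pos: [0.5564, -0.3234, 0.245]
tcp_rot: [0.711, 0.703, -0.0, -0.002]
contact_force: [0.1, -1.6, -1.4]
opening: 0.998
finger_force: 0.0
time: 10.72
eef_pos: [0.557, -0.3202, 0.2449]
tcp_rot: [0.993, -0.119, -0.002, -0.001]
contact_force: [0.5, -0.4, -0.2]
opening: 1.001
finger_force: 0.0
[[253.20992542 193.60663189]]
t 10.78 shift [ 0.0021  0.0003 -0.0051]
yaw y -1.811 q6 [-0.679  0.209  1.645 -0.     1.293  1.132]
```

View pics/w4.png

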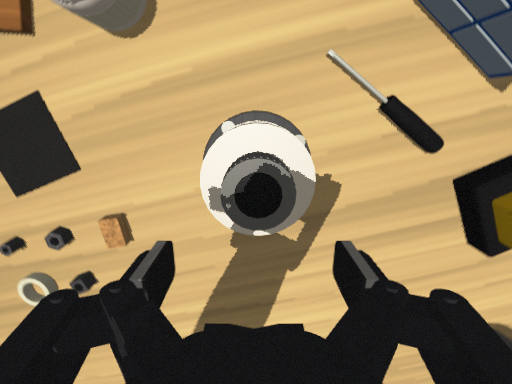

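The wrist view shows the cap top centred near (259,194) and the white shoulder disc centred near (258,178). I'll fit both.

Run:
```python
from h import *
w=cam("wrist");im=w["pixels"].astype(int)
yy,xx=np.mgrid[:384,:512]
near=np.hypot(xx-258,yy-182)<75
# cap: dark/grey non-white, non-wood inside drum silhouette
sat=im.max(2)-im.min(2);v=im.max(2)
for t in(120,140,160):
    m=((v<t)&(sat<25)&(np.hypot(xx-259,yy-192)<46)).astype(np.uint8)*255
    q=max(cv2.findContours(m,0,1)[0],key=cv2.contourArea);h=cv2.convexHull(q)
    P=plane(w,q[:,0],.151)[:,:2];H=plane(w,h[:,0],.151)[:,:2].astype(np.float32)
    print(t,cv2.minEnclosingCircle(h),cv2.minEnclosingCircle(H))
m=((v>170)&(sat<40)&near)
h=cv2.convexHull(np.argwhere(m)[:,::-1].astype(np.int32));H=plane(w,h[:,0],.105)[:,:2].astype(np.float32)
A=np.c_[2*H,np.ones(len(H))];s=np.linalg.lstsq(A,(H**2).sum(1),rcond=None)[0];print("shoulder",s[:2],np.sqrt(s[2]+s[:2]@s[:2]),cv2.minEnclosingCircle(H))
cv2.imwrite("pics/w5.png",cv2.resize(w["pixels"][130:250,190:330,::-1],None,fx=5,fy=5,interpolation=cv2.INTER_CUBIC))
```

```text
120 ((257.62457275390625, 190.81570434570312), 39.820701599121094) ((0.5590494275093079, -0.32514625787734985), 0.03759065270423889)
140 ((259.0, 192.0), 45.891273498535156) ((0.5559933185577393, -0.3260950744152069), 0.04182972013950348)
160 ((259.0, 192.0), 45.891273498535156) ((0.5560041666030884, -0.32612159848213196), 0.0418568029999733)
shoulder [ 0.55904424 -0.32519811] 0.06298497349459245 ((0.5609784722328186, -0.3227623701095581), 0.06623295694589615)
```

View pics/w5.png

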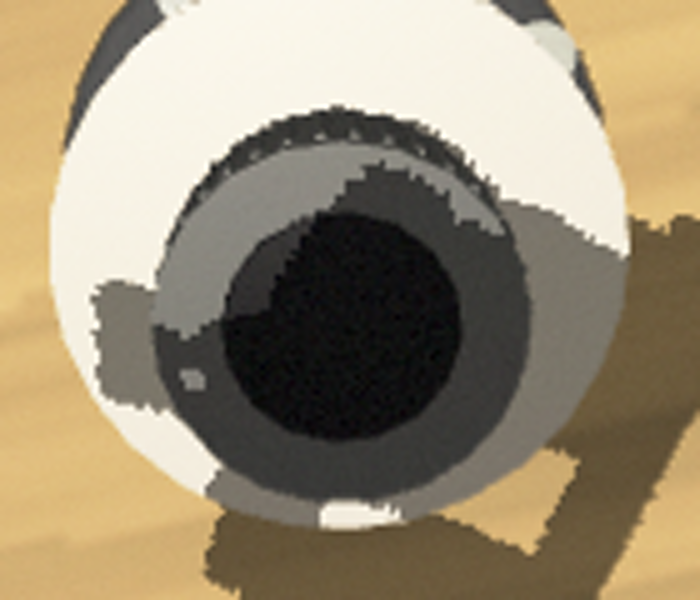

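The crop shows the cap's top circle centred at crop (341,320), which is pixel (258.3,194), and the drum outline centred at x≈257.8. The two agree.

Run:
```python
from h import *
w=cam("wrist");print(plane(w,[(258.3,194),(258.3,156.5)],.151))
c=plane(w,[(258.3,194)],.151)[0]
go([c[0],c[1],.120],-3.35)
```

```text
[[ 0.55759031 -0.32543041  0.151     ]
 [ 0.59083982 -0.33320008  0.151     ]]
t 10.88 shift [0.002  0.0051 0.1256]
yaw y -1.803 q6 [-0.679  0.208  1.644 -0.     1.294  1.124]
rotvec [0.0017 0.0044 1.5468]
```

Converted, 0.005 m is 1, 0.003 m is 0.6, 1.547 rad is 30.94.

```bash
python3 inch.py '[[[0.6,1,0],[0,0,30.94],1],[[0.6,1,0],[0,0,30.94],1],[[0.6,1,0],[0,0,30.94],1],[[0.6,1,0],[0,0,30.94],1],[[0.6,1,0],[0,0,30.94],1],[[0.6,1,10],[0,0,30.94],1],[[0.6,1,10],[0,0,30.94],1],[[0.6,1,10],[0,0,30.94],1],[[0.6,1,10],[0,0,30.94],1],[[0.6,1,10],[0,0,30.94],1]]'
python3 inch.py '[[[0,0,10],[0,0,0],1],[[0,0,15],[0,0,0],1],[[0,0,15],[0,0,0],1],[[0,0,15],[0,0,0],1],[[0,0,15],[0,0,0],0.5],[[0,0,15],[0,0,0],0.5],[[0,0,15],[0,0,0],0.5],[[0,0,15],[0,0,0],0.5],[[0,0,15],[0,0,0],0.5]]' 30
python3 - <<'E'
from h import *
go([.5585,-.325,.120]);print(tool()[2]["wrist_torque"])
E
```

```text
time: 12.12
eef_pos: [0.5593, -0.3261, 0.197]
tcp_rot: [-0.63, 0.777, 0.001, -0.0]
contact_force: [0.4, 0.2, -0.2]
opening: 0.999
finger_force: 0.0
time: 13.25
eef_pos: [0.5566, -0.3263, 0.1263]
tcp_rot: [-0.63, 0.777, 0.004, -0.003]
contact_force: [-13.0, 3.6, 9.7]
opening: 0.803
finger_force: 32.8
t 13.25 shift [-0.0016 -0.0016  0.0062]
yaw y 2.933 q6 [-0.685  0.327  1.727 -0.005  1.096  2.667]
[0.60656182 2.35049503 0.05104329]
```

Converted, -0.003 m is -0.6, 0.002 m is 0.4, -1.8 rad is -36.

```bash
python3 inch.py '[[[0,0.2,-0.6],[0,0,-3.6],0.5],[[0,0.4,-1],[0,0,-7.2],0.5],[[0,0.4,-1.2],[0,0,-10.8],0.5],[[0,0.4,-1.4],[0,0,-14.4],0.5],[[0,0.4,-1.6],[0,0,-18],0.5],[[0,0.4,-1.8],[0,0,-21.6],0.5],[[0,0.4,-1.9],[0,0,-25.2],0.5],[[0,0.4,-2],[0,0,-28.8],0.5],[[0,0.4,-2.2],[0,0,-32.4],0.5],[[0,0.4,-2.4],[0,0,-36],0.5]]' 30
python3 - <<'E'
from h import *
go([.5585,-.325,.120]);print(tool()[2]["wrist_torque"])
E
```

```text
time: 14.5
eef_pos: [0.5584, -0.3252, 0.1343]
tcp_rot: [1.0, 0.012, 0.001, -0.001]
contact_force: [3.3, -0.0, -9.4]
opening: 0.8
finger_force: 36.5
t 14.5 shift [ 0.0001 -0.0002  0.0143]
yaw y -1.547 q6 [-0.685  0.314  1.727  0.002  1.099  0.861]
[-0.05016133 -0.70515654 -0.14179814]
```

```bash
python3 inch.py '[[[0,0,0],[0,0,-3.6],0.5],[[0,0,0],[0,0,-7.2],0.5],[[0,0,-0.1],[0,0,-10.8],0.5],[[0,0,-0.2],[0,0,-14.4],0.5],[[0,0,-0.4],[0,0,-18],0.5],[[0,0,-0.5],[0,0,-21.6],0.5],[[0,0,-0.6],[0,0,-25.2],0.5],[[0,0,-0.8],[0,0,-28.8],0.5],[[0,0,-0.9],[0,0,-32.4],0.5],[[0,0,-1],[0,0,-36],0.5]]' 30
python3 - <<'E'
from h import *
go([.5585,-.325,.120]);print(tool()[2]["wrist_torque"])
E
python3 inch.py '[[[0,0,-0.14],[0,0,-3.6],0.5],[[0,0,-0.28],[0,0,-7.2],0.5],[[0,0,-0.4],[0,0,-10.8],0.5],[[0,0,-0.56],[0,0,-14.4],0.5],[[0,0,-0.7],[0,0,-18],0.5],[[0,0,-0.8],[0,0,-21.6],0.5],[[0,0,-0.96],[0,0,-25.2],0.5],[[0,0,-1.1],[0,0,-28.8],0.5],[[0,0,-1.2],[0,0,-32],0.5],[[0,0,-1.2],[0,0,-34],0.5]]' 30
python3 - <<'E'
from h import *
go([.5585,-.325,.120]);print(tool()[2]["wrist_torque"])
E
```

```text
time: 15.75
eef_pos: [0.5568, -0.3226, 0.1403]
tcp_rot: [0.612, 0.791, 0.002, -0.004]
contact_force: [-3.2, 7.9, 1.4]
opening: 0.803
finger_force: 37.5
t 15.75 shift [-0.0029  0.0011  0.0203]
yaw y 0.253 q6 [-0.684  0.307  1.725  0.004  1.118 -0.939]
[ 1.28544791  0.52255932 -0.19470839]
time: 17.0
eef_pos: [0.5554, -0.3246, 0.1465]
tcp_rot: [-0.189, 0.982, 0.003, -0.003]
contact_force: [-8.0, 4.0, 1.6]
opening: 0.799
finger_force: 37.7
t 17.0 shift [-0.0028 -0.0017  0.0265]
yaw y 1.952 q6 [-6.860e-01  3.000e-01  1.721e+00 -1.000e-03  1.128e+00 -2.637e+00]
[ 0.53745964  1.25007731 -0.22909269]
```

```bash
python3 inch.py '[[[0,0,-0.8],[0,0,0],0.5],[[0,0,-1.6],[0,0,0],0.5],[[0,0,-1.6],[0,0,0],0.5]]' 40
python3 inch.py '[[[0,0,-4],[0,0,0],0.5],[[0,0,-8],[0,0,0],0.5],[[0,0,-14],[0,0,0],0.5],[[0,0,-20],[0,0,0],0.5],[[0,0,-20],[0,0,0],0.5]]' 40
python3 - <<'E'
from h import *
c=cam("side");s=cam("scene");W=np.zeros((384,560,3),np.uint8)
W[:,:280]=c["pixels"][:,232:512,::-1];W[:,280:]=s["pixels"][:,20:300,::-1];cv2.imwrite("pics/a6.png",W)
q=np.argwhere(0==0) if 0 else None
m=s["pixels"].max(2)[222:270,215:290]<60
mm=cam("scene")
a=[(x+215,y+222) for y,x in np.argwhere(m)];print("mat mean",plane(s,[np.mean(a,0)],.003))
go([.663,-.004,.15],1.952)
E
```

```text
time: 17.38
eef_pos: [0.5578, -0.3255, 0.1554]
tcp_rot: [-0.188, 0.982, 0.0, -0.0]
contact_force: [-3.8, 2.7, 2.1]
opening: 0.791
finger_force: 46.3
time: 18.0
eef_pos: [0.5599, -0.3277, 0.2605]
tcp_rot: [-0.187, 0.982, -0.004, 0.004]
contact_force: [-0.1, -0.1, -0.7]
opening: 0.799
finger_force: 46.2
mat mean [[ 0.66642449 -0.00331727  0.003     ]]
t 18.15 shift [-0.2166  0.2603  0.1037]
yaw y 1.948 q6 [-0.686  0.207  1.63   0.     1.304 -2.634]
rotvec [ 0.0006 -0.0003 -0.004 ]
```

View pics/a6.png

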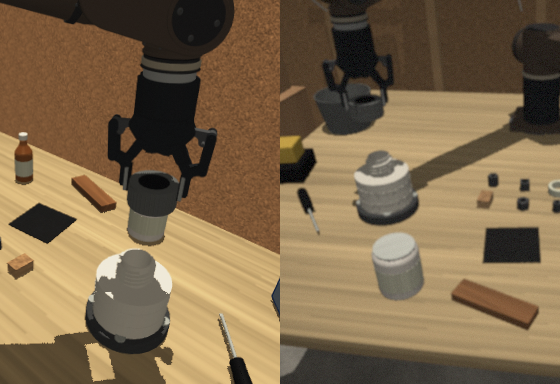

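The cap is off the drum. The picture shows it in the gripper, the bare neck on the drum, and the mat empty at scene crop (512,245). Now to the mat.

Converted, -0.15 m is -30, 0.12 m is 24.

```bash
python3 inch.py '[[[-10,12,0],[0,0,0],0.5],[[-20,24,0],[0,0,0],0.5],[[-30,36,0],[0,0,0],0.5],[[-38,46,8],[0,0,0],0.5],[[-43.4,52.2,18],[0,0,0],0.5],[[-43.4,52.2,26],[0,0,0],0.5],[[-43.4,52.2,34],[0,0,0],0.5],[[-43.4,52.2,42],[0,0,0],0.5],[[-43.4,52.2,45],[0,0,0],0.5],[[-43.4,52.2,45],[0,0,0],0.5]]' 40
python3 - <<'E'
from h import *
go([.665,-.004,.0145],1.952)
E
```

```text
time: 19.4
eef_pos: [0.6625, -0.0034, 0.0278]
tcp_rot: [-0.187, 0.982, 0.0, -0.001]
contact_force: [0.1, -0.6, 0.1]
opening: 0.794
finger_force: 46.2
t 19.4 shift [-0.0022 -0.0015  0.0133]
yaw y 1.948 q6 [-0.158  0.484  1.72   0.     0.941 -2.106]
rotvec [ 0.0015 -0.0025 -0.0043]
```

```bash
python3 inch.py '[[[0,0,0.8],[0,0,0],0.5],[[0,0,1.6],[0,0,0],0.5],[[0,0,2],[0,0,0],0.5],[[0,0,2],[0,0,0],0.5]]' 40
python3 inch.py '[[[0,0,0.2],[0,0,0],0.5],[[0,0,0.4],[0,0,0],0.5],[[0,0,0.6],[0,0,0],0.5],[[0,0,0.6],[0,0,0],0.5]]' 40
```

```text
time: 19.9
eef_pos: [0.6635, -0.0034, 0.0196]
tcp_rot: [-0.187, 0.982, -0.0, 0.0]
contact_force: [-0.6, -0.8, -1.5]
opening: 0.795
finger_force: 46.2
time: 20.4
eef_pos: [0.6633, -0.0034, 0.0161]
tcp_rot: [-0.188, 0.982, 0.0, -0.0]
contact_force: [-0.5, -0.7, 0.0]
opening: 0.796
finger_force: 46.2
```

Converted, 0.0015 m is 0.3, 0.001 m is 0.2.

```bash
python3 inch.py '[[[0,0,0.2],[0,0,0],0.5],[[0,0,0.3],[0,0,0],0.5],[[0,0,0.3],[0,0,0],0.5]]' 40
python3 inch.py '[[[0,0,0.2],[0,0,0],0.5],[[0,0,0.3],[0,0,0],0.5],[[0,0,0.3],[0,0,0],0.5]]' 40
```

```text
time: 20.78
eef_pos: [0.6634, -0.0034, 0.0149]
tcp_rot: [-0.187, 0.982, 0.0, -0.0]
contact_force: [-0.9, -1.4, 1.2]
opening: 0.795
finger_force: 46.2
time: 21.15
eef_pos: [0.6636, -0.0034, 0.0148]
tcp_rot: [-0.188, 0.982, 0.0, -0.0]
contact_force: [-2.8, 0.2, 6.6]
opening: 0.799
finger_force: 46.8
```

The cap is down: contact is felt at TCP z≈0.015, so the TCP sits 12 mm above the cap's lower edge. I'll release, rise and look over the fittings.

Converted, -0.03 m is -6, -0.265 m is -53.

```bash
python3 inch.py '[[[0,0,0],[0,0,0],0.8],[[0,0,0],[0,0,0],1],[[0,0,0],[0,0,0],1],[[0,0,0],[0,0,0],1],[[0,0,-6],[0,0,0],1],[[0,0,-16],[0,0,0],1],[[0,0,-28],[0,0,0],1],[[0,0,-40],[0,0,0],1],[[0,0,-50],[0,0,0],1],[[0,0,-53],[0,0,0],1]]' 40
python3 - <<'E'
from h import *
go([.48,-.03,.28],0)
E
```

```text
time: 22.4
eef_pos: [0.6651, -0.0036, 0.2836]
tcp_rot: [-0.188, 0.982, -0.001, 0.004]
contact_force: [0.4, -0.5, -0.4]
opening: 1.001
finger_force: 0.0
t 22.4 shift [0.1818 0.0436 0.0021]
yaw y 1.948 q6 [-0.158  0.227  1.553 -0.     1.353 -2.106]
rotvec [-0.008   0.0037 -1.1935]
```

Converted, 0.182 m is 36.4, 0.044 m is 8.8, 1.85 rad is 37.

```bash
python3 inch.py '[[[36.4,8.8,0],[0,0,37],1],[[36.4,8.8,0],[0,0,37],1],[[36.4,8.8,0],[0,0,37],1],[[36.4,8.8,0],[0,0,37],1],[[36.4,8.8,0],[0,0,37],1],[[36.4,8.8,0],[0,0,37],1],[[36.4,8.8,0],[0,0,37],1],[[36.4,8.8,0],[0,0,37],1],[[36.4,8.8,0],[0,0,37],1],[[36.4,8.8,0],[0,0,37],1]]' 40
python3 - <<'E'
from h import *
go([.48,-.03,.28],0)
w=cam("wrist");cv2.imwrite("pics/w7.png",w["pixels"][:,:,::-1])
for n,p in dict(tall=(.423,-.088,.03),collar=(.436,-.005,.026),wide=(.518,.001,.022),small=(.523,.083,.026)).items(): print(n,proj(w,p))
E
```

```text
time: 23.65
eef_pos: [0.4773, -0.0293, 0.2763]
tcp_rot: [0.674, 0.739, -0.001, -0.001]
contact_force: [1.1, -0.6, -0.1]
opening: 0.999
finger_force: 0.0
t 23.65 shift [-0.0009  0.0026 -0.0037]
yaw y 0.092 q6 [-0.274 -0.193  1.991 -0.     1.346 -0.366]
rotvec [-0.0031 -0.001   0.0924]
tall [[214.06466728 198.87206973]]
collar [[226.51457446 143.68886713]]
wide [[283.83104526 144.46930265]]
small [[295.15697453  84.41246493]]
```

View pics/w7.png

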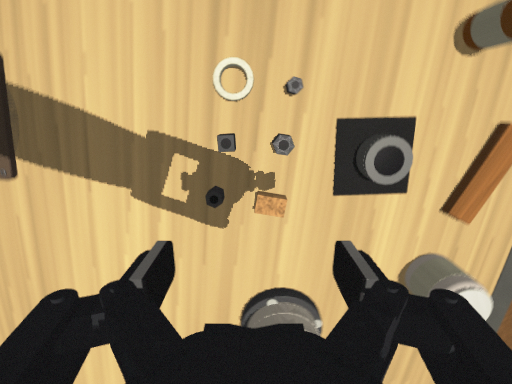

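The wrist view shows the cap lying on the mat at (382,157). The fittings are at small (293,86), collar (227,143), wide (283,144) and tall (215,197).

```bash
cat >> h.py <<'E'
SZ=dict(tall=(.030,.024,6),wide=(.022,.028,6),small=(.026,.020,6),collar=(.026,.024,4))
def fit(w,n,guess,shadow=False,thr=None):
    """dark blob nearest guess; hull on top plane; centre, flat-normal angle, width"""
    h,af,k=SZ[n];im=w["pixels"].astype(int)
    u=proj(w,[guess[0],guess[1],h])[0]
    sat=im.max(2)-im.min(2); t=thr or 45
    m=((im[:,:,0]<95)&(sat<t*.6)).astype(np.uint8)*255
    K=8;f=np.linalg.norm(np.array(w["xyz"])-[*guess,h]); r=int(.026*w["camera_matrix"][0,0]/f)+4
    x0,y0=int(u[0])-r,int(u[1])-r
    big=cv2.GaussianBlur(cv2.resize(m[y0:y0+2*r,x0:x0+2*r],None,fx=K,fy=K,interpolation=cv2.INTER_CUBIC),(0,0),4)
    _,L,st,ce=cv2.connectedComponentsWithStats((big>127).astype(np.uint8))
    i=1+np.argmin(np.hypot(*(ce[1:]-r*K).T)+1e3*(st[1:,4]<40*K*K/4))
    q=np.argwhere(L==i)[:,::-1]; hull=cv2.convexHull(q.astype(np.int32))[:,0]/K+[x0-.5+.5/K,y0-.5+.5/K]
    mid=lambda X:(X.max(0)+X.min(0))/2
    H=plane(w,hull,h)[:,:2]
    # push hull centre: silhouette from z=0..h ; use mid-height plane for centre
    M=plane(w,hull,h*.5)[:,:2]
    hh=cv2.moments(M.astype(np.float32).reshape(-1,1,2));
    c=np.array([hh["m10"],hh["m01"]])/hh["m00"]
    a=np.radians(np.arange(0,360/k,1));W=lambda t:np.ptp(H@[np.cos(t),np.sin(t)])
    S=np.array([sum(W(t+2*np.pi*j/k) for j in range(k//2)) for t in a]); b=np.argmin(S)
    print(n,"px",u.round(),"c",c.round(4),"flat deg",b,"mod",360//k,"width",(S[b]/(k//2)).round(4),"max",(S.max()/(k//2)).round(4))
    return c,a[b]
E
python3 - <<'E'
from h import *
w=cam("wrist")
G=dict(tall=(.423,-.088),collar=(.436,-.005),wide=(.518,.001),small=(.523,.083))
px=dict(tall=(215,197),collar=(227,143),wide=(283,144),small=(293,86))
for n in G:
    print(plane(w,[px[n]],SZ[n][0])[0][:2].round(4),end=" ");fit(w,n,G[n])
E
```

```text
[ 0.4241 -0.0848] tall px [214. 199.] c [ 0.4223 -0.0897] flat deg 9 mod 60 width 0.0308 max 0.0326
[ 0.4367 -0.0038] collar px [226. 144.] c [ 0.4344 -0.0051] flat deg 9 mod 90 width 0.0256 max 0.0325
[0.5168 0.0014] wide px [284. 144.] c [ 5.182e-01 -1.000e-04] flat deg 14 mod 60 width 0.0151 max 0.0158
[0.5207 0.0806] small px [295.  84.] c [0.5232 0.0844] flat deg 37 mod 60 width 0.0098 max 0.0103
```

```bash
sed -i 's/^    m=((im\[:,:,0\]<95).*/    m=((sat<(thr or .3)*im[:,:,0])\&(im[:,:,0]<170)).astype(np.uint8)*255/; s/; t=thr or 45//' h.py
python3 - <<'E'
from h import *
w=cam("wrist")
G=dict(tall=(.423,-.088),collar=(.436,-.005),wide=(.518,.001),small=(.523,.083))
for n in G: c,a=fit(w,n,G[n])
go([c[0],c[1],.12],a)
E
```

```text
tall px [214. 199.] c [ 0.4222 -0.0898] flat deg 10 mod 60 width 0.0301 max 0.0319
collar px [227. 143.] c [ 0.4339 -0.0053] flat deg 6 mod 90 width 0.026 max 0.033
wide px [284. 145.] c [5.174e-01 4.000e-04] flat deg 29 mod 60 width 0.0299 max 0.0321
small px [295.  85.] c [0.5225 0.0836] flat deg 20 mod 60 width 0.0218 max 0.0239
t 23.8 shift [0.1078 0.0566 0.1567]
yaw y 0.101 q6 [-0.274 -0.193  1.991 -0.     1.346 -0.375]
rotvec [-0.0023 -0.0013 -0.2485]
```

Careful with the scale: shifts go in units of 5 mm and turns go in units of 0.05 rad. That gives: 0.108 m is 21.6, 0.057 m is 11.4, -1.295 rad is -25.9.

```bash
python3 inch.py '[[[21.6,11.4,16],[0,0,-25.9],0.6],[[21.6,11.4,16],[0,0,-25.9],0.6],[[21.6,11.4,16],[0,0,-25.9],0.6],[[21.6,11.4,26],[0,0,-25.9],0.6],[[21.6,11.4,26],[0,0,-25.9],0.6],[[21.6,11.4,26],[0,0,-25.9],0.6],[[21.6,11.4,26],[0,0,-25.9],0.6],[[21.6,11.4,26],[0,0,-25.9],0.6],[[21.6,11.4,26],[0,0,-25.9],0.6],[[21.6,11.4,26],[0,0,-25.9],0.6]]' 40
python3 - <<'E'
from h import *
w=cam("wrist")
c,a=fit(w,"small",(.5225,.0836))
go([c[0],c[1],.004],1.396); go([.5225,.0836,.004])
E
```

```text
time: 25.05
eef_pos: [0.5241, 0.0835, 0.1482]
tcp_rot: [0.089, 0.996, -0.0, -0.0]
contact_force: [-0.7, 0.3, 0.3]
opening: 0.599
finger_force: 0.0
small px [254. 185.] c [0.5226 0.083 ] flat deg 19 mod 60 width 0.0233 max 0.0254
t 25.1 shift [ 0.0014 -0.0008  0.1443]
yaw y 1.392 q6 [-0.033  0.055  2.001 -0.     1.086 -1.426]
rotvec [-0.     -0.0001 -0.0036]
t 25.1 shift [ 0.0016 -0.0002  0.1443]
yaw y 1.392 q6 [-0.033  0.055  2.001 -0.     1.086 -1.426]
```

Converted, 0.144 m is 28.8, 0.11 m is 22.

```bash
python3 inch.py '[[[0.2,0,12],[0,0,0],0.6],[[0.2,0,22],[0,0,0],0.6],[[0.2,0,28.8],[0,0,0],0.6],[[0.2,0,28.8],[0,0,0],0.6],[[0.2,0,28.8],[0,0,0],0],[[0.2,0,28.8],[0,0,0],0],[[0.2,0,28.8],[0,0,0],0],[[0.2,0,28.8],[0,0,0],0],[[0.2,0,28.8],[0,0,0],0]]' 50
python3 inch.py '[[[0,0,-12],[0,0,0],0],[[0,0,-24],[0,0,0],0],[[0,0,-36],[0,0,0],0],[[0,0,-42],[0,0,0],0],[[0,0,-42],[0,0,0],0]]' 50
python3 - <<'E'
from h import *
go([.558,-.325,.215])
E
```

```text
time: 26.22
eef_pos: [0.5253, 0.0837, 0.0067]
tcp_rot: [0.089, 0.996, 0.0, 0.002]
contact_force: [-0.1, 1.0, 6.7]
opening: 0.221
finger_force: 50.0
time: 26.85
eef_pos: [0.5249, 0.0837, 0.2182]
tcp_rot: [0.089, 0.996, 0.0, 0.004]
contact_force: [0.3, -0.2, -1.7]
opening: 0.222
finger_force: 49.3
t 26.85 shift [-0.1048 -0.3965  0.0036]
yaw y 1.393 q6 [-0.033 -0.024  1.945  0.     1.213 -1.426]
```

Converted, -0.396 m is -79.2, -0.165 m is -33.

```bash
python3 inch.py '[[[-33,-79.2,0],[0,0,0],0],[[-33,-79.2,0],[0,0,0],0],[[-33,-79.2,0],[0,0,0],0],[[-33,-79.2,0],[0,0,0],0],[[-33,-79.2,0],[0,0,0],0],[[-33,-79.2,0],[0,0,0],0],[[-33,-79.2,0],[0,0,0],0],[[-33,-79.2,0],[0,0,0],0],[[-33,-79.2,0],[0,0,0],0]]' 50
python3 - <<'E'
from h import *
w=cam("wrist");print(proj(w,[.558,-.325,.147]));cv2.imwrite("pics/w8.png",w["pixels"][:,:,::-1])
go([.558,-.325,.15])
E
```

```text
time: 27.98
eef_pos: [0.6146, -0.3343, 0.2117]
tcp_rot: [0.089, 0.996, 0.001, -0.002]
contact_force: [0.3, -0.2, -0.3]
opening: 0.219
finger_force: 49.4
[[253.2763395 133.5644596]]
t 28.02 shift [ 0.0574 -0.0015  0.0626]
yaw y 1.394 q6 [-0.642  0.355  1.525  0.     1.265 -2.036]
```

View pics/w8.png

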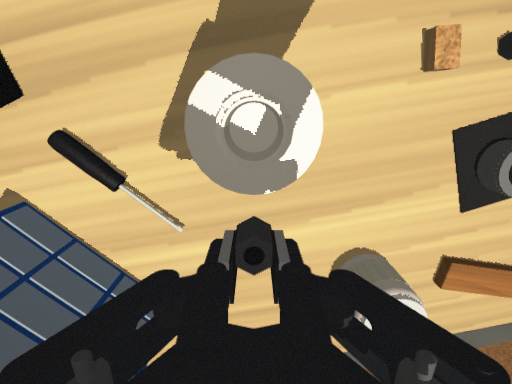

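The held nut shows at (254,245). The mouth ring runs from x 224–283 and y 100–162, centred near (253.5,131), about 2 px from the prediction.

Run:
```python
from h import *
w=cam("wrist");c=plane(w,[(253.5,131)],.147)[0];print(c);
im=cv2.GaussianBlur(cv2.cvtColor(w["pixels"],cv2.COLOR_RGB2GRAY),(0,0),1)
print(cv2.HoughCircles(im[80:180,200:310],cv2.HOUGH_GRADIENT,1,30,param1=60,param2=12,minRadius=26,maxRadius=33))
go([c[0],c[1],.152])
```

```text
[ 0.55655898 -0.32402463  0.147     ]
[[[53.5 49.5 30.2]]]
t 28.07 shift [ 0.0592 -0.0011  0.0612]
yaw y 1.394 q6 [-0.642  0.354  1.525  0.     1.265 -2.036]
```

Converted, 0.059 m is 11.8, 0.03 m is 6.

```bash
python3 inch.py '[[[6,-0.2,0],[0,0,0],0],[[11.8,-0.2,0],[0,0,0],0],[[11.8,-0.2,0],[0,0,0],0],[[11.8,-0.2,6],[0,0,0],0],[[11.8,-0.2,11.8],[0,0,0],0],[[11.8,-0.2,11.8],[0,0,0],0],[[11.8,-0.2,11.8],[0,0,0],0]]' 50
python3 - <<'E'
from h import *
go([.557,-.3242,.153])
E
```

```text
time: 28.95
eef_pos: [0.5584, -0.3258, 0.1567]
tcp_rot: [0.088, 0.996, -0.001, 0.001]
contact_force: [-0.4, 1.1, -0.2]
opening: 0.22
finger_force: 49.4
t 28.95 shift [0.0017 0.0013 0.0037]
yaw y 1.394 q6 [-0.685  0.291  1.713  0.     1.136 -2.079]
```

Within 2 mm of the mouth centre. Release, then come back to look for the next nut.

```bash
python3 inch.py '[[[0.2,0.2,0.2],[0,0,0],0],[[0.2,0.2,0.2],[0,0,0],0.6],[[0.2,0.2,0.2],[0,0,0],0.6],[[0.2,0.2,0.2],[0,0,0],0.6],[[0.2,0.2,-12],[0,0,0],0.6],[[0.2,0.2,-16],[0,0,0],0.6],[[0.2,0.2,-16],[0,0,0],0.6]]' 50
python3 - <<'E'
from h import *
s=cam("scene");d=cam("side")
for c,n,(x0,x1,y0,y1) in((s,"scene",(215,315,165,225)),(d,"side",(150,240,210,300))):
    g=cv2.cvtColor(c["pixels"],cv2.COLOR_RGB2GRAY);m=np.zeros_like(g);m[y0:y1,x0:x1]=(g[y0:y1,x0:x1]<70)*255
    k,_,st,ce=cv2.connectedComponentsWithStats(m)
    for i in range(1,k):
        if st[i][4]>40: print(n,ce[i].round(1),plane(c,[ce[i]],.012)[0].round(3))
go([.5175,.0005,.2],np.radians(89))
E
```

```text
time: 29.82
eef_pos: [0.5574, -0.3254, 0.238]
tcp_rot: [0.089, 0.996, -0.001, 0.002]
contact_force: [-0.1, -0.5, -0.5]
opening: 0.599
finger_force: 0.0
scene [232.9 180.2] [ 0.421 -0.088  0.012]
scene [264.3 185.4] [ 0.437 -0.004  0.012]
scene [262.6 203.9] [0.521 0.002 0.012]
side [226.5 244.2] [ 0.514 -0.004  0.012]
side [197.3 261.3] [ 0.435 -0.005  0.012]
side [217.2 284.9] [ 0.423 -0.089  0.012]
t 29.93 shift [0.0951 0.3127 0.0342]
yaw y 1.393 q6 [-0.685  0.218  1.655 -0.     1.271 -2.078]
rotvec [ 0.0013 -0.002  -0.1604]
```

Converted, 0.313 m is 62.6, 0.095 m is 19, -0.16 rad is -3.2.

```bash
python3 inch.py '[[[19,62.6,0],[0,0,-3.2],0.7],[[19,62.6,0],[0,0,-3.2],0.7],[[19,62.6,0],[0,0,-3.2],0.7],[[19,62.6,0],[0,0,-3.2],0.7],[[19,62.6,8],[0,0,-3.2],0.7],[[19,62.6,17],[0,0,-3.2],0.7],[[19,62.6,17],[0,0,-3.2],0.7],[[19,62.6,17],[0,0,-3.2],0.7]]' 50
python3 - <<'E'
from h import *
w=cam("wrist")
c,a=fit(w,"wide",(.5175,.0005))
go([c[0],c[1],.004],a+np.pi/3 if a<.9 else a); go([.5175,.0005,.004])
E
```

```text
time: 30.92
eef_pos: [0.5187, -0.0004, 0.1506]
tcp_rot: [0.009, 1.0, -0.0, -0.0]
contact_force: [-0.5, -0.1, 0.2]
opening: 0.698
finger_force: 0.0
wide px [255. 184.] c [0.518  0.0011] flat deg 28 mod 60 width 0.0306 max 0.034
t 30.98 shift [0.002  0.0021 0.1479]
yaw y 1.552 q6 [-0.197  0.024  2.026 -0.     1.09  -1.749]
rotvec [-0.0007  0.0024  0.0161]
t 30.98 shift [0.0025 0.0015 0.1479]
yaw y 1.552 q6 [-0.197  0.024  2.026 -0.     1.09  -1.749]
```

Converted, 0.002 m is 0.4, 0.148 m is 29.6.

```bash
python3 inch.py '[[[0.4,0.4,12],[0,0,0],0.7],[[0.4,0.4,22],[0,0,0],0.7],[[0.4,0.4,29.6],[0,0,0],0.7],[[0.4,0.4,29.6],[0,0,0],0.7],[[0.4,0.4,29.6],[0,0,0],0],[[0.4,0.4,29.6],[0,0,0],0],[[0.4,0.4,29.6],[0,0,0],0],[[0.4,0.4,29.6],[0,0,0],0],[[0.4,0.4,29.6],[0,0,0],0]]' 60
python3 inch.py '[[[0,0,-12],[0,0,0],0],[[0,0,-24],[0,0,0],0],[[0,0,-36],[0,0,0],0],[[0,0,-44],[0,0,0],0],[[0,0,-44],[0,0,0],0]]' 60
python3 - <<'E'
from h import *
go([.557,-.3245,.225])
E
```

```text
time: 32.1
eef_pos: [0.5193, 0.0015, 0.0056]
tcp_rot: [0.009, 1.0, -0.001, 0.003]
contact_force: [-0.5, -1.2, 6.5]
opening: 0.311
finger_force: 61.1
time: 32.72
eef_pos: [0.5188, 0.002, 0.228]
tcp_rot: [0.009, 1.0, -0.001, 0.005]
contact_force: [0.2, -0.0, -0.7]
opening: 0.309
finger_force: 60.2
t 32.73 shift [-0.0439 -0.3258  0.004 ]
yaw y 1.553 q6 [-0.192 -0.065  1.966  0.     1.23  -1.745]
```

Converted, -0.325 m is -65, 0.06 m is 12.

```bash
python3 inch.py '[[[-8.8,-65,0],[0,0,0],0],[[-8.8,-65,0],[0,0,0],0],[[-8.8,-65,0],[0,0,0],0],[[-8.8,-65,0],[0,0,0],0],[[-8.8,-65,0],[0,0,0],0],[[-8.8,-65,0],[0,0,0],0],[[-8.8,-65,0],[0,0,0],0],[[-8.8,-65,8],[0,0,0],0],[[-8.8,-65,12],[0,0,0],0],[[-8.8,-65,12],[0,0,0],0]]' 60
python3 - <<'E'
from h import *
go([.557,-.3245,.154])
E
```

```text
time: 33.98
eef_pos: [0.5535, -0.3209, 0.1596]
tcp_rot: [0.008, 1.0, 0.002, -0.002]
contact_force: [-0.0, -0.3, -0.1]
opening: 0.312
finger_force: 60.1
t 33.98 shift [-0.0036 -0.0036  0.0056]
yaw y 1.555 q6 [-0.684  0.278  1.723  0.     1.146 -2.239]
```

Converted, -0.0035 m is -0.7, 0.005 m is 1.

```bash
python3 inch.py '[[[-0.7,-0.7,0],[0,0,0],0],[[-0.7,-0.7,1],[0,0,0],0],[[-0.7,-0.7,1],[0,0,0],0]]' 60
python3 - <<'E'
from h import *
go([.557,-.3245,.154])
E
```

```text
time: 34.35
eef_pos: [0.5582, -0.3271, 0.1578]
tcp_rot: [0.009, 1.0, -0.0, 0.0]
contact_force: [-0.4, 0.1, -0.5]
opening: 0.309
finger_force: 60.1
t 34.35 shift [0.0012 0.0026 0.0038]
yaw y 1.553 q6 [-0.687  0.291  1.71   0.     1.14  -2.24 ]
```

Converted, 0.002 m is 0.4, 0.001 m is 0.2.

```bash
python3 inch.py '[[[0.2,0.4,0.4],[0,0,0],0],[[0.2,0.4,0.4],[0,0,0],0],[[0.2,0.4,0.4],[0,0,0],0]]' 60
python3 inch.py '[[[0,0,0],[0,0,0],0.7],[[0,0,0],[0,0,0],0.7],[[0,0,0],[0,0,0],0.7],[[0,0,0],[0,0,0],0.7],[[0,0,-12],[0,0,0],0.7],[[0,0,-16],[0,0,0],0.7],[[0,0,-16],[0,0,0],0.7]]' 60
python3 - <<'E'
from h import *
s=cam("scene");d=cam("side")
for c,n,(x0,x1,y0,y1) in((s,"scene",(215,315,165,225)),(d,"side",(150,240,210,300))):
    g=cv2.cvtColor(c["pixels"],cv2.COLOR_RGB2GRAY);m=np.zeros_like(g);m[y0:y1,x0:x1]=(g[y0:y1,x0:x1]<70)*255
    k,_,st,ce=cv2.connectedComponentsWithStats(m)
    for i in range(1,k):
        if st[i][4]>40: print(n,ce[i].round(1),plane(c,[ce[i]],.012)[0].round(3))
# dark stuff near the drum mouth
W=np.zeros((400,760,3),np.uint8)
for c,x,(u0,v0) in((s,0,proj(s,[.557,-.3245,.13])[0].astype(int)),(d,380,proj(d,[.557,-.3245,.13])[0].astype(int))):
    a=c["pixels"][max(v0-50,0):v0+50,max(u0-47,0):u0+48,::-1];a=cv2.resize(a,None,fx=4,fy=4,interpolation=cv2.INTER_CUBIC)[:400,:380];W[:a.shape[0],x:x+a.shape[1]]=a
cv2.imwrite("pics/a9.png",W)
go([.435,-.005,.2],np.radians(98))
E
```

```text
time: 34.72
eef_pos: [0.557, -0.325, 0.1554]
tcp_rot: [0.009, 1.0, -0.0, 0.0]
contact_force: [0.7, 0.1, -0.4]
opening: 0.316
finger_force: 60.1
time: 35.6
eef_pos: [0.558, -0.3257, 0.238]
tcp_rot: [0.009, 1.0, -0.002, 0.002]
contact_force: [-0.1, 0.4, -0.2]
opening: 0.7
finger_force: 0.0
scene [232.9 180.3] [ 0.421 -0.088  0.012]
scene [264.3 185.3] [ 0.437 -0.004  0.012]
side [197.3 261.2] [ 0.435 -0.005  0.012]
side [217.3 284.9] [ 0.423 -0.089  0.012]
t 35.7 shift [0.1271 0.3172 0.0344]
yaw y 1.553 q6 [-0.685  0.219  1.653  0.     1.272 -2.238]
rotvec [ 0.0015 -0.0016 -0.1574]
```

```bash
python3 inch.py '[[[25.4,63.4,0],[0,0,-3],0.7],[[25.4,63.4,0],[0,0,-3],0.7],[[25.4,63.4,0],[0,0,-3],0.7],[[25.4,63.4,0],[0,0,-3],0.7],[[25.4,63.4,8],[0,0,-3],0.7],[[25.4,63.4,17],[0,0,-3],0.7],[[25.4,63.4,17],[0,0,-3],0.7],[[25.4,63.4,17],[0,0,-3],0.7],[[25.4,63.4,17],[0,0,-3],0.7]]' 60
python3 - <<'E'
from h import *
w=cam("wrist")
c,a=fit(w,"collar",(.435,-.005))
go([c[0],c[1],.003],a); go([.435,-.005,.003])
E
```

```text
time: 36.83
eef_pos: [0.4377, -0.0071, 0.1523]
tcp_rot: [-0.065, 0.998, -0.001, 0.002]
contact_force: [-0.1, -0.6, 1.1]
opening: 0.697
finger_force: 0.0
collar px [257. 183.] c [ 0.4351 -0.0045] flat deg 8 mod 90 width 0.0263 max 0.0345
t 36.88 shift [0.0026 0.0032 0.1493]
yaw y 1.702 q6 [-0.249 -0.176  2.211 -0.     1.103 -1.95 ]
rotvec [1.4000e-03 3.9000e-03 1.5619e+00]
t 36.88 shift [0.0028 0.0027 0.1493]
yaw y 1.702 q6 [-0.249 -0.176  2.211 -0.     1.103 -1.95 ]
```

Converted, 0.148 m is 29.6, 0.11 m is 22.

```bash
python3 inch.py '[[[0.4,0.4,12],[0,0,0],0.7],[[0.4,0.4,22],[0,0,0],0.7],[[0.4,0.4,29.6],[0,0,0],0.7],[[0.4,0.4,29.6],[0,0,0],0.7],[[0.4,0.4,29.6],[0,0,0],0],[[0.4,0.4,29.6],[0,0,0],0],[[0.4,0.4,29.6],[0,0,0],0],[[0.4,0.4,29.6],[0,0,0],0],[[0.4,0.4,29.6],[0,0,0],0]]' 60
python3 inch.py '[[[0,0,-12],[0,0,0],0],[[0,0,-24],[0,0,0],0],[[0,0,-36],[0,0,0],0],[[0,0,-44],[0,0,0],0],[[0,0,-44],[0,0,0],0],[[0,0,-44],[0,0,0],0]]' 60
python3 - <<'E'
from h import *
go([.557,-.3245,.225],1.56)
E
```

```text
time: 38.0
eef_pos: [0.436, -0.0047, 0.0049]
tcp_rot: [-0.066, 0.998, -0.001, 0.003]
contact_force: [-0.4, -0.3, 6.8]
opening: 0.27
finger_force: 60.5
time: 38.75
eef_pos: [0.4328, -0.0038, 0.2216]
tcp_rot: [-0.066, 0.998, 0.0, -0.0]
contact_force: [-0.1, -0.4, -0.8]
opening: 0.265
finger_force: 59.5
t 38.75 shift [-0.0808 -0.3343 -0.0035]
yaw y 1.703 q6 [-0.244 -0.267  2.152 -0.     1.257 -1.947]
rotvec [ 0.0002 -0.0008  0.1431]
```

Converted, -0.334 m is -66.8, -0.081 m is -16.2, 0.14 rad is 2.8.

```bash
python3 inch.py '[[[-16.2,-66.8,0],[0,0,2.8],0],[[-16.2,-66.8,0],[0,0,2.8],0],[[-16.2,-66.8,0],[0,0,2.8],0],[[-16.2,-66.8,0],[0,0,2.8],0],[[-16.2,-66.8,0],[0,0,2.8],0],[[-16.2,-66.8,0],[0,0,2.8],0],[[-16.2,-66.8,0],[0,0,2.8],0],[[-16.2,-66.8,6],[0,0,2.8],0],[[-16.2,-66.8,11],[0,0,2.8],0],[[-16.2,-66.8,11],[0,0,2.8],0]]' 60
python3 inch.py '[[[0,0,0],[0,0,0],0],[[0,0,0],[0,0,0],0]]' 60
python3 - <<'E'
from h import *
go([.557,-.3245,.154])
E
```

```text
time: 40.0
eef_pos: [0.5555, -0.3216, 0.1627]
tcp_rot: [0.003, 1.0, 0.003, -0.004]
contact_force: [-0.9, 0.0, -0.1]
opening: 0.265
finger_force: 59.5
time: 40.25
eef_pos: [0.5584, -0.3246, 0.169]
tcp_rot: [0.004, 1.0, -0.001, 0.001]
contact_force: [0.3, -0.6, -0.3]
opening: 0.273
finger_force: 59.5
t 40.25 shift [0.0015 0.0001 0.015 ]
yaw y 1.563 q6 [-0.683  0.277  1.706  0.     1.156 -2.247]
```

Converted, 0.014 m is 2.8, 0.007 m is 1.4.

```bash
python3 inch.py '[[[0.3,0,1.4],[0,0,0],0],[[0.3,0,2.8],[0,0,0],0],[[0.3,0,2.8],[0,0,0],0],[[0.3,0,2.8],[0,0,0],0]]' 60
python3 inch.py '[[[0,0,0],[0,0,0],0.7],[[0,0,0],[0,0,0],0.7],[[0,0,0],[0,0,0],0.7],[[0,0,0],[0,0,0],0.7],[[0,0,-12],[0,0,0],0.7],[[0,0,-16],[0,0,0],0.7],[[0,0,-16],[0,0,0],0.7]]' 60
python3 - <<'E'
from h import *
s=cam("scene");d=cam("side")
for c,n,(x0,x1,y0,y1) in((s,"scene",(215,315,165,225)),(d,"side",(150,240,210,300))):
    g=cv2.cvtColor(c["pixels"],cv2.COLOR_RGB2GRAY);m=np.zeros_like(g);m[y0:y1,x0:x1]=(g[y0:y1,x0:x1]<70)*255
    k,_,st,ce=cv2.connectedComponentsWithStats(m)
    for i in range(1,k):
        if st[i][4]>40: print(n,ce[i].round(1),plane(c,[ce[i]],.013)[0].round(3))
go([.423,-.089,.2],np.radians(70))
E
```

```text
time: 40.75
eef_pos: [0.5563, -0.3245, 0.1532]
tcp_rot: [0.004, 1.0, 0.0, -0.0]
contact_force: [0.6, 0.6, 0.2]
opening: 0.271
finger_force: 59.5
time: 41.62
eef_pos: [0.5572, -0.3252, 0.236]
tcp_rot: [0.004, 1.0, -0.002, 0.002]
contact_force: [0.2, 0.1, 0.0]
opening: 0.7
finger_force: 0.0
scene [232.9 180.2] [ 0.423 -0.088  0.013]
side [217.2 284.9] [ 0.422 -0.09   0.013]
t 41.73 shift [0.1345 0.2339 0.0323]
yaw y 1.563 q6 [-0.685  0.218  1.658 -0.     1.268 -2.248]
rotvec [ 0.0011 -0.0019  0.3412]
```

Converted, 0.234 m is 46.8, 0.134 m is 26.8, 0.34 rad is 6.8.

```bash
python3 inch.py '[[[26.8,46.8,0],[0,0,6.8],0.7],[[26.8,46.8,0],[0,0,6.8],0.7],[[26.8,46.8,0],[0,0,6.8],0.7],[[26.8,46.8,0],[0,0,6.8],0.7],[[26.8,46.8,8],[0,0,6.8],0.7],[[26.8,46.8,16.6],[0,0,6.8],0.7],[[26.8,46.8,16.6],[0,0,6.8],0.7],[[26.8,46.8,16.6],[0,0,6.8],0.7]]' 60
python3 - <<'E'
from h import *
w=cam("wrist")
c,a=fit(w,"tall",(.423,-.089));fit(w,"tall",(.423,-.089),thr=.2)
go([c[0],c[1],.003],a+np.pi/3); go([.423,-.0885,.003])
E
```

```text
time: 42.72
eef_pos: [0.4244, -0.0897, 0.1507]
tcp_rot: [0.173, 0.985, 0.0, -0.0]
contact_force: [-0.3, 0.3, -0.0]
opening: 0.702
finger_force: 0.0
tall px [254. 186.] c [ 0.4238 -0.0892] flat deg 11 mod 60 width 0.0274 max 0.03
tall px [254. 186.] c [ 0.4237 -0.0892] flat deg 10 mod 60 width 0.0271 max 0.0296
t 42.77 shift [0.0018 0.0004 0.1486]
yaw y 1.223 q6 [-0.443 -0.182  2.218  0.     1.104 -1.666]
rotvec [-0.0002  0.0017 -0.0166]
t 42.77 shift [0.0027 0.0008 0.1486]
yaw y 1.223 q6 [-0.443 -0.182  2.218  0.     1.104 -1.666]
```

Converted, 0.146 m is 29.2, 0.11 m is 22.

```bash
python3 inch.py '[[[0.2,0,12],[0,0,0],0.7],[[0.2,0,22],[0,0,0],0.7],[[0.2,0,29.2],[0,0,0],0.7],[[0.2,0,29.2],[0,0,0],0.7],[[0.2,0,29.2],[0,0,0],0],[[0.2,0,29.2],[0,0,0],0],[[0.2,0,29.2],[0,0,0],0],[[0.2,0,29.2],[0,0,0],0],[[0.2,0,29.2],[0,0,0],0]]' 60
python3 inch.py '[[[0,0,-12],[0,0,0],0],[[0,0,-24],[0,0,0],0],[[0,0,-36],[0,0,0],0],[[0,0,-44],[0,0,0],0],[[0,0,-44],[0,0,0],0],[[0,0,-44],[0,0,0],0]]' 60
python3 - <<'E'
from h import *
go([.557,-.3245,.225],1.22)
E
```

```text
time: 43.9
eef_pos: [0.4255, -0.0901, 0.0069]
tcp_rot: [0.173, 0.985, -0.001, 0.003]
contact_force: [-0.2, 0.1, 6.8]
opening: 0.266
finger_force: 59.4
time: 44.65
eef_pos: [0.4225, -0.0887, 0.2237]
tcp_rot: [0.173, 0.985, 0.0, -0.0]
contact_force: [0.2, -1.0, -1.4]
opening: 0.264
finger_force: 59.0
t 44.65 shift [-0.2068 -0.1758 -0.0015]
yaw y 1.223 q6 [-0.443 -0.272  2.152 -0.     1.262 -1.666]
rotvec [ 0.     -0.0008  0.0031]
```

Converted, -0.207 m is -41.4, -0.176 m is -35.2.

```bash
python3 inch.py '[[[-41.4,-35.2,0],[0,0,0],0],[[-41.4,-35.2,0],[0,0,0],0],[[-41.4,-35.2,0],[0,0,0],0],[[-41.4,-35.2,0],[0,0,0],0],[[-41.4,-35.2,0],[0,0,0],0],[[-41.4,-35.2,0],[0,0,0],0],[[-41.4,-35.2,6],[0,0,0],0],[[-41.4,-35.2,11],[0,0,0],0],[[-41.4,-35.2,11],[0,0,0],0],[[-41.4,-35.2,11],[0,0,0],0]]' 60
python3 - <<'E'
from h import *
go([.557,-.3245,.155])
E
```

```text
time: 45.9
eef_pos: [0.5578, -0.3244, 0.1698]
tcp_rot: [0.173, 0.985, 0.0, 0.0]
contact_force: [0.4, -0.1, -0.4]
opening: 0.268
finger_force: 59.1
t 45.9 shift [ 0.0007 -0.0004  0.0148]
yaw y 1.224 q6 [-0.684  0.276  1.706  0.     1.16  -1.907]
```

Converted, -0.08 m is -16, -0.05 m is -10.

```bash
python3 inch.py '[[[0,0,1.4],[0,0,0],0],[[0,0,2.8],[0,0,0],0],[[0,0,2.8],[0,0,0],0],[[0,0,2.8],[0,0,0],0],[[0,0,2.8],[0,0,0],0.7],[[0,0,2.8],[0,0,0],0.7],[[0,0,2.8],[0,0,0],0.7],[[0,0,-10],[0,0,0],0.7],[[0,0,-16],[0,0,0],1],[[0,0,-16],[0,0,0],1]]' 60
python3 - <<'E'
from h import *
go([.615,-.10,.29],1.22)
E
```

```text
time: 47.15
eef_pos: [0.5594, -0.3263, 0.2541]
tcp_rot: [0.173, 0.985, -0.002, 0.004]
contact_force: [-0.3, 1.1, 0.1]
opening: 0.995
finger_force: 0.0
t 47.15 shift [ 0.0245  0.2316 -0.0368]
yaw y 1.223 q6 [-0.684  0.206  1.631  0.     1.296 -1.908]
rotvec [-0.0027  0.0079  0.0031]
```

```bash
python3 - <<'E'
from h import *
go([.70,-.01,.26],1.22)
E
python3 inch.py '[[[-5,69,0],[0,0,0],1],[[-5,69,0],[0,0,0],1],[[-5,69,0],[0,0,0],1],[[-5,69,0],[0,0,0],1],[[-5,69,0],[0,0,0],1],[[-5,69,0],[0,0,0],1],[[-5,69,0],[0,0,0],1],[[-5,69,0],[0,0,0],1]]' 40
python3 - <<'E'
from h import *
w=cam("wrist");s=cam("scene")
W=np.zeros((384,800,3),np.uint8);W[:,:512]=w["pixels"][:,:,::-1];W[:,512:]=s["pixels"][:,70:358,::-1]
cv2.imwrite("pics/b1.png",W);print(proj(w,[.665,-.0036,.039]));go([.665,-.0036,.015])
E
```

```text
t 47.15 shift [-0.0245  0.3452 -0.0067]
yaw y 1.223 q6 [-0.684  0.206  1.631  0.     1.296 -1.908]
rotvec [-0.0027  0.0079  0.0031]
time: 48.15
eef_pos: [0.6982, -0.0097, 0.2477]
tcp_rot: [0.173, 0.985, -0.0, -0.001]
contact_force: [0.3, 0.2, -0.1]
opening: 1.002
finger_force: 0.0
[[249.89086304 143.63768451]]
t 48.25 shift [ 0.0334 -0.0047  0.2336]
yaw y 1.221 q6 [-0.16   0.326  1.495 -0.     1.321 -1.381]
```

View pics/b1.png

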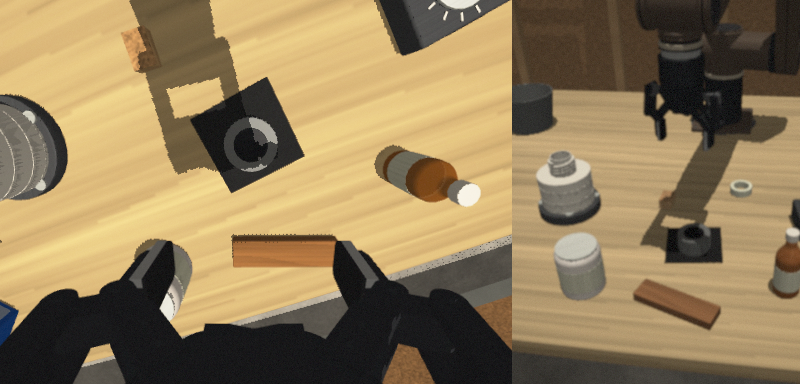

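The bench is clear of fittings, the bottle stands, and the cap sits at (250,145) as predicted. Now pick it up.

Converted, 0.17 m is 34, 0.15 m is 30.

```bash
python3 inch.py '[[[6.6,-1,6],[0,0,0],1],[[6.6,-1,16],[0,0,0],1],[[6.6,-1,24],[0,0,0],1],[[6.6,-1,30],[0,0,0],1],[[6.6,-1,34],[0,0,0],1],[[6.6,-1,34],[0,0,0],1],[[6.6,-1,34],[0,0,0],1]]' 40
python3 - <<'E'
from h import *
w=cam("wrist");print(proj(w,[.665,-.0036,.039]))
im=w["pixels"];cv2.imwrite("pics/b2.png",im[:,:,::-1]);go([.665,-.0036,.015])
E
```

```text
time: 49.12
eef_pos: [0.6673, -0.0032, 0.081]
tcp_rot: [0.173, 0.985, 0.0, 0.001]
contact_force: [0.7, -0.1, 0.4]
opening: 1.0
finger_force: 0.0
[[252.97784373 213.51107597]]
t 49.17 shift [ 0.0025 -0.0013  0.0664]
yaw y 1.223 q6 [-0.156  0.419  1.697 -0.     1.022 -1.379]
```

View pics/b2.png

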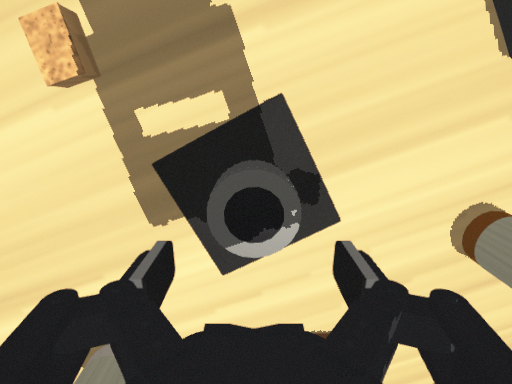

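The cap is centred at (253.5,210), aligned between the fingers. Descend and grip.

```bash
python3 inch.py '[[[0.8,0,6],[0,0,0],1],[[0.8,0,11],[0,0,0],1],[[0.8,0,13.2],[0,0,0],1],[[0.8,0,13.2],[0,0,0],1],[[0.8,0,13.2],[0,0,0],0.5],[[0.8,0,13.2],[0,0,0],0.5],[[0.8,0,13.2],[0,0,0],0.5],[[0.8,0,13.2],[0,0,0],0.5]]' 40
python3 - <<'E'
from h import *
go([.665,-.0036,.015])
E
python3 inch.py '[[[0,0,-10],[0,0,0],0.5],[[0,0,-20],[0,0,0],0.5],[[0,0,-30],[0,0,0],0.5],[[0,0,-40],[0,0,0],0.5],[[0,0,-46],[0,0,0],0.5],[[0,0,-46],[0,0,0],0.5],[[0,0,-46],[0,0,0],0.5]]' 50
python3 - <<'E'
from h import *
go([.557,-.3245,.25],1.22)
E
```

```text
time: 50.18
eef_pos: [0.6642, -0.0016, 0.0157]
tcp_rot: [0.173, 0.985, 0.0, 0.002]
contact_force: [0.1, -0.3, 6.0]
opening: 0.796
finger_force: 45.5
t 50.17 shift [-0.0014 -0.0016  0.0007]
yaw y 1.223 q6 [-0.155  0.501  1.721 -0.     0.915 -1.378]
time: 51.05
eef_pos: [0.6614, -0.0012, 0.2409]
tcp_rot: [0.173, 0.985, -0.0, -0.002]
contact_force: [-0.2, 0.1, -1.1]
opening: 0.792
finger_force: 57.1
t 51.05 shift [-0.012  -0.3395 -0.0089]
yaw y 1.223 q6 [-0.155  0.252  1.601 -0.     1.292 -1.378]
rotvec [-0.0007 -0.0034  0.003 ]
```

Converted, -0.34 m is -68, 0.045 m is 9.

```bash
python3 inch.py '[[[-2.4,-68,0],[0,0,0],0.5],[[-2.4,-68,0],[0,0,0],0.5],[[-2.4,-68,0],[0,0,0],0.5],[[-2.4,-68,0],[0,0,0],0.5],[[-2.4,-68,0],[0,0,0],0.5],[[-2.4,-68,0],[0,0,0],0.5],[[-2.4,-68,0],[0,0,0],0.5],[[-2.4,-68,6],[0,0,0],0.5],[[-2.4,-68,9],[0,0,0],0.5],[[-2.4,-68,9],[0,0,0],0.5]]' 50
python3 inch.py '[[[0,0,0],[0,0,0],0.5],[[0,0,0],[0,0,0],0.5],[[0,0,0],[0,0,0],0.5]]' 50
python3 - <<'E'
from h import *
for i in range(3): w=cam("wrist");go([.5572,-.3247,.165],1.22)
s=cam("scene");d=cam("side");W=np.zeros((600,800,3),np.uint8)
for c,x in((s,0),(d,400)):
    u=proj(c,[.557,-.325,.15])[0].astype(int);a=c["pixels"][max(u[1]-60,0):u[1]+60,max(u[0]-40,0):u[0]+40,::-1]
    a=cv2.resize(a,None,fx=5,fy=5,interpolation=cv2.INTER_CUBIC);W[:a.shape[0],x:x+a.shape[1]]=a
cv2.imwrite("pics/b3.png",W)
E
```

```text
time: 52.3
eef_pos: [0.557, -0.3231, 0.1953]
tcp_rot: [0.172, 0.985, 0.001, -0.002]
contact_force: [-0.0, 0.3, -0.8]
opening: 0.796
finger_force: 57.1
time: 52.68
eef_pos: [0.5582, -0.3253, 0.1994]
tcp_rot: [0.173, 0.985, -0.0, 0.001]
contact_force: [0.5, -0.0, -0.1]
opening: 0.793
finger_force: 57.1
t 52.73 shift [0.0011 0.0002 0.0342]
yaw y 1.223 q6 [-0.685  0.249  1.682 -0.     1.209 -1.908]
rotvec [-0.0005  0.0013  0.003 ]
t 52.77 shift [0.001  0.0002 0.034 ]
yaw y 1.223 q6 [-0.685  0.249  1.682 -0.     1.209 -1.908]
rotvec [-0.0004  0.0009  0.003 ]
t 52.83 shift [0.0009 0.0002 0.0338]
yaw y 1.223 q6 [-0.685  0.249  1.682 -0.     1.209 -1.908]
rotvec [-0.0003  0.0007  0.003 ]
```

View pics/b3.png

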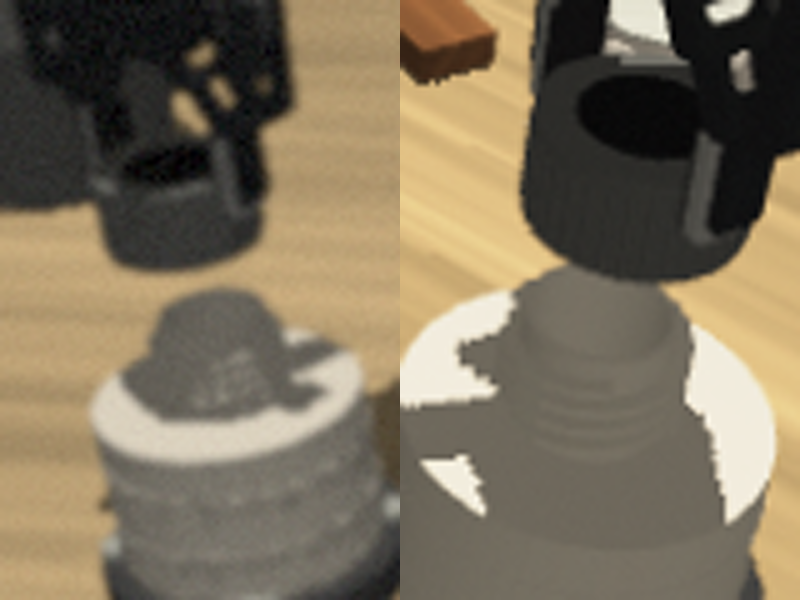

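The cap is held level above the neck. In the crop, scene cap x is 98–262 and neck x is 152–285; side cap x is 522–770 and neck x is 518–690. I'll compare these with the projected axes.

Run:
```python
from h import *
s=cam("scene");d=cam("side");p,_,_=tool()
for c,x in((s,0),(d,400)):
    u=proj(c,[.557,-.325,.15])[0].astype(int);o=np.array([max(u[0]-40,0),max(u[1]-60,0)])
    f=lambda P:((proj(c,P)[0]-o)*5+[x,0]).round()
    print("cap axis bot/top",f([p[0],p[1],p[2]-.0127]),f([p[0],p[1],p[2]+.0233]),"neck rim/base",f([.557,-.3245,.147]),f([.557,-.3245,.105]),"px/mm",(f([.557,-.3145,.147])-f([.557,-.3245,.147]))/10,(f([.567,-.3245,.147])-f([.557,-.3245,.147]))/10)
```

```text
cap axis bot/top [190. 232.] [174. 158.] neck rim/base [207. 308.] [223. 388.] px/mm [2.1 0.1] [-0.9  1.1]
cap axis bot/top [618. 211.] [634. 115.] neck rim/base [598. 307.] [581. 404.] px/mm [-2.6 -1.4] [ 1.8 -1.4]
```

Both views show the same offset for cap and neck, so their relative alignment is within about 2 mm. Lower gently.

```bash
python3 inch.py '[[[0.2,0,3],[0,0,0],0.5],[[0.2,0,5.6],[0,0,0],0.5],[[0.2,0,6.8],[0,0,0],0.5],[[0.2,0,6.8],[0,0,0],0.5],[[0.2,0,6.8],[0,0,0],0.5]]' 50
python3 inch.py '[[[0,0,0.4],[0,0,0],0.5],[[0,0,0.8],[0,0,0],0.5],[[0,0,0.8],[0,0,0],0.5]]' 50
python3 inch.py '[[[0,0,0.4],[0,0,0],0.5],[[0,0,0.6],[0,0,0],0.5],[[0,0,0.6],[0,0,0],0.5]]' 50
```

```text
time: 53.65
eef_pos: [0.5571, -0.3249, 0.1647]
tcp_rot: [0.173, 0.985, -0.0, 0.0]
contact_force: [-0.3, -0.0, -0.1]
opening: 0.798
finger_force: 57.1
time: 54.02
eef_pos: [0.5568, -0.3247, 0.1602]
tcp_rot: [0.173, 0.985, 0.0, -0.0]
contact_force: [0.1, 0.2, -0.9]
opening: 0.793
finger_force: 57.1
time: 54.4
eef_pos: [0.5567, -0.3246, 0.157]
tcp_rot: [0.173, 0.985, 0.0, -0.0]
contact_force: [-0.7, 1.3, 0.2]
opening: 0.793
finger_force: 57.2
```

Converted, 0.004 m is 0.8, 0.002 m is 0.4.

```bash
python3 inch.py '[[[0,0,0.4],[0,0,0],0.5],[[0,0,0.8],[0,0,0],0.5],[[0,0,0.8],[0,0,0],0.5]]' 50
python3 inch.py '[[[0,0,0.4],[0,0,0],0.5],[[0,0,0.6],[0,0,0],0.5],[[0,0,0.6],[0,0,0],0.5]]' 50
```

```text
time: 54.78
eef_pos: [0.5567, -0.3246, 0.1531]
tcp_rot: [0.173, 0.985, 0.0, -0.0]
contact_force: [-0.6, 0.5, 0.2]
opening: 0.795
finger_force: 57.2
time: 55.15
eef_pos: [0.5574, -0.3249, 0.1519]
tcp_rot: [0.173, 0.985, -0.0, 0.001]
contact_force: [-1.7, 2.1, 5.3]
opening: 0.792
finger_force: 57.7
```

Contact comes with the cap origin at about 0.157 m, inside the expected 0.149–0.160. Release and rise.

Converted, -0.1 m is -20, -0.06 m is -12.

```bash
python3 inch.py '[[[0,0,0],[0,0,0],0.82],[[0,0,0],[0,0,0],0.9],[[0,0,0],[0,0,0],1],[[0,0,0],[0,0,0],1],[[0,0,0],[0,0,0],1],[[0,0,-6],[0,0,0],1],[[0,0,-12],[0,0,0],1],[[0,0,-20],[0,0,0],1],[[0,0,-20],[0,0,0],1]]' 40
python3 inch.py '[[[-12,0,0],[0,0,0],1],[[-20,4,0],[0,0,0],1],[[-20,4,0],[0,0,0],1],[[-20,4,0],[0,0,0],1]]' 40
python3 - <<'E'
from h import *
for n in("scene","side","wrist"):
    c=cam(n);im=c["pixels"].astype(int);sat=im.max(2)-im.min(2)
    for z in(.147,.175):print(n,z,proj(c,[.557,-.3247,z])[0].round(1))
    u=proj(c,[.557,-.3247,.175])[0].astype(int)
    m=((im.max(2)<110)&(sat<25)).astype(np.uint8);m2=np.zeros_like(m);y0,x0=max(u[1]-50,0),max(u[0]-60,0);m2[y0:u[1]+45,x0:u[0]+60]=m[y0:u[1]+45,x0:u[0]+60]
    k,L,st,ce=cv2.connectedComponentsWithStats(m2)
    for i in range(1,k):
        if st[i][4]>150:
            q=np.argwhere(L==i)[:,::-1];print("  blob",st[i],ce[i].round(1),cv2.minAreaRect(q.astype(np.float32)))
    t=[proj(c,[.557+.0345*np.cos(a),-.3247+.0345*np.sin(a),z])[0] for a in np.linspace(0,6.28,40) for z in(.139,.175)];print("  expected box",np.min(t,0).round(),np.max(t,0).round())
s,d=cam("scene"),cam("side")
print([s["pixels"][int(v),int(u)].tolist() for u,v in proj(s,[[.774,.187,.10],[.774,.187,.13]])])
E
```

```text
time: 56.28
eef_pos: [0.5586, -0.3261, 0.2554]
tcp_rot: [0.173, 0.985, -0.002, 0.004]
contact_force: [0.6, 0.3, 0.2]
opening: 0.997
finger_force: 0.0
time: 56.78
eef_pos: [0.657, -0.3397, 0.2486]
tcp_rot: [0.173, 0.985, 0.0, -0.001]
contact_force: [0.4, 0.4, -0.1]
opening: 1.002
finger_force: 0.0
scene 0.147 [117.3 154.7]
scene 0.175 [115.1 143.6]
  blob [  55   93   57   42 2083] [ 83.  111.6] ((83.0, 113.5), (41.0, 56.0), 90.0)
  blob [  95  139   51   49 1415] [117.2 162.9] ((113.11537170410156, 163.423095703125), (43.543968200683594, 51.30976867675781), 56.3099365234375)
  expected box [ 99. 137.] [133. 165.]
side 0.147 [368.8 257.6]
side 0.175 [371.1 243.8]
  blob [ 327  202   77   86 3748] [369.8 255.3] ((365.0, 244.5), (85.0, 76.0), 90.0)
  expected box [346. 230.] [394. 276.]
wrist 0.147 [231.   79.3]
wrist 0.175 [228.1  75.1]
  blob [ 182   34   91   85 5092] [228.7  73.1] ((232.18235778808594, 77.42941284179688), (95.5638427734375, 76.69650268554688), 57.528804779052734)
  expected box [182.  24.] [275. 123.]
[[100, 61, 34], [193, 185, 168]]
```

```bash
python3 inch.py '[[[0,60,0],[0,0,0],1],[[0,60,0],[0,0,0],1],[[0,60,0],[0,0,0],1],[[0,60,0],[0,0,0],1],[[0,60,0],[0,0,0],1],[[0,60,0],[0,0,0],1],[[0,60,0],[0,0,0],1]]' 40
python3 - <<'E'
from h import *
C={};V={}
for n in("scene","side"):
    c=cam(n);V[n]=c;im=c["pixels"].astype(int);sat=im.max(2)-im.min(2);g=im.max(2)
    t=np.array([proj(c,[.557+.0345*np.cos(a),-.3247+.0345*np.sin(a),z])[0] for a in np.linspace(0,6.28,40) for z in(.139,.175)]);lo,hi=t.min(0)-8,t.max(0)+8
    def blob(th):
        m=np.zeros(g.shape,np.uint8);sl=np.s_[int(lo[1]):int(hi[1]),int(lo[0]):int(hi[0])];m[sl]=((g<th)&(sat<30))[sl]
        k,L,st,ce=cv2.connectedComponentsWithStats(m);i=1+np.argmax(st[1:,4]);return L==i,st[i],ce[i]
    for th in(30,40,110):
        b,st,ce=blob(th);q=cv2.findContours(b.astype(np.uint8),0,1)[0];q=max(q,key=cv2.contourArea)
        P=plane(c,cv2.convexHull(q)[:,0],.175);e=cv2.minAreaRect((P[:,:2]*1000).astype(np.float32))
        print(n,th,st,ce.round(1),"on top plane mm",np.round(e[0],1),np.round(e[1],1));C[n,th]=ce
    print(" expected box",t.min(0).round(),t.max(0).round(),"sample col",im[int(proj(c,[.557,-.3247,.175])[0][1]),int(proj(c,[.557,-.3247,.175])[0][0])])
for th in(30,40): print(th,tri(V["scene"],C["scene",th],V["side"],C["side",th]))
E
```

```text
time: 57.9
eef_pos: [0.7596, -0.0585, 0.2506]
tcp_rot: [0.173, 0.985, -0.0, 0.0]
contact_force: [-0.3, 0.6, -0.0]
opening: 0.999
finger_force: 0.0
scene 30 [105 143  16   7  59] [112.7 145.9] on top plane mm [ 568.5 -325.8] [25.  32.1]
scene 40 [105 142  16   9  90] [112.6 146. ] on top plane mm [ 568.6 -325.8] [29.1 37.9]
scene 110 [ 99 140  34  33 851] [116.  156.2] on top plane mm [ 612.3 -300.6] [162.   65.2]
 expected box [ 99. 137.] [133. 165.] sample col [28 28 27]
side 30 [363 237  26  17 300] [375.8 244.8] on top plane mm [ 560.6 -330.7] [32.9 41.6]
side 40 [363 237  27  17 320] [376.  244.8] on top plane mm [ 560.1 -331.1] [42.1 34.5]
side 110 [ 347  222   51   62 2160] [371.7 254.6] on top plane mm [ 549.2 -335. ] [167.2  67.1]
 expected box [346. 230.] [394. 276.] sample col [20 19 19]
30 (array([ 0.56312108, -0.3289252 ,  0.17202626]), np.float64(0.0011306038313526803))
40 (array([ 0.5632681 , -0.32919446,  0.171999  ]), np.float64(0.0011674318941145851))
```

Run:
```python
from h import *
C={};V={}
for n in("scene","side"):
    c=cam(n);V[n]=c
    for lab,px,z in(("start",np.load(n+".npy"),.151),("now",c["pixels"],.175)):
        im=px.astype(int);g=im.max(2);u=proj(c,[.557,-.3247,z])[0].astype(int)
        m=np.zeros(g.shape,np.uint8);sl=np.s_[u[1]-14:u[1]+16,u[0]-22:u[0]+22];m[sl]=(g<40)[sl]
        k,L,st,ce=cv2.connectedComponentsWithStats(m);i=1+np.argmax(st[1:,4])
        e=cv2.fitEllipse(max(cv2.findContours((L==i).astype(np.uint8),0,1)[0],key=cv2.contourArea))
        C[n,lab]=ce[i];print(n,lab,st[i],ce[i].round(1),np.round(e[1],1),round(e[2]))
for l in("start","now"): print(l,tri(V["scene"],C["scene",l],V["side"],C["side",l]))
p=tool()[0];go([.625,-.334,.25])
```

```text
scene start [109 150  17   7  81] [117.3 153.4] [ 5.2 16.5] 81
scene now [105 142  16   9  89] [112.5 145.9] [ 5.9 16. ] 74
side start [356 248  27  17 358] [369.2 256.1] [15.8 26.4] 102
side now [363 237  27  17 321] [375.9 244.9] [13.8 27. ] 109
start (array([ 0.55688537, -0.3246476 ,  0.15021315]), np.float64(0.0008565562097587242))
now (array([ 0.56308513, -0.32932024,  0.17213677]), np.float64(0.001041517634255801))
t 58.1 shift [ 0.0324 -0.3038  0.0005]
yaw y 1.221 q6 [-0.211  0.465  1.31  -0.     1.366 -1.432]
```

The cap's top reads (0.563,-0.329,0.172). At the start, over the same axis, it read (0.557,-0.325,0.150), so the cap is shifted about 8 mm and tilted. I'll regrip with the jaws along the tilt direction (yaw −0.65), which squares it up, and seat it again.

Careful with the scale: shifts go in units of 5 mm and turns go in units of 0.05 rad. That gives: -0.282 m is -56.4, 0.095 m is 19, 1.87 rad is 37.4.

```bash
python3 inch.py '[[[19,-56.4,0],[0,0,37],1],[[19,-56.4,0],[0,0,37],1],[[19,-56.4,0],[0,0,37],1],[[19,-56.4,0],[0,0,37],1],[[19,-56.4,0],[0,0,37],1],[[19,-56.4,0],[0,0,37],1],[[19,-56.4,0],[0,0,37],1],[[19,-56.4,0],[0,0,37],1],[[19,-56.4,0],[0,0,37],1],[[19,-56.4,0],[0,0,37.4],1]]' 40
python3 - <<'E'
from h import *
w=cam("wrist");g=w["pixels"].max(2);u=proj(w,[.56,-.327,.172])[0];print("pred",u.round(),w["pixels"][int(u[1]),int(u[0])])
yy,xx=np.mgrid[:384,:512]
for th in(20,25,30,40):
    m=((g<th)&(np.hypot(xx-u[0],yy-u[1])<48)).astype(np.uint8)
    k,L,st,ce=cv2.connectedComponentsWithStats(m);i=1+np.argmax(st[1:,4]);q=max(cv2.findContours((L==i).astype(np.uint8),0,1)[0],key=cv2.contourArea)
    print(th,st[i],ce[i].round(1),cv2.fitEllipse(q)[1:],plane(w,[ce[i]],.172))
go([.5572,-.3247,.26],-.65)
E
```

```text
time: 59.35
eef_pos: [0.5738, -0.2918, 0.2505]
tcp_rot: [0.897, 0.442, 0.0, 0.0]
contact_force: [-0.3, 0.4, -0.7]
opening: 0.998
finger_force: 0.0
pred [264. 239.] [10 11 15]
20 [ 244  218   48   43 1271] [267.  239.1] ((39.511009216308594, 46.35031509399414), 55.20113754272461) [[ 0.56198489 -0.32837642  0.172     ]]
25 [ 244  218   48   43 1559] [267.2 239. ] ((40.863372802734375, 46.80537414550781), 59.62382125854492) [[ 0.56214584 -0.32844817  0.172     ]]
30 [ 244  218   48   44 1596] [267.3 239.2] ((41.2123908996582, 47.32843780517578), 59.238521575927734) [[ 0.56210908 -0.32859169  0.172     ]]
40 [ 244  218   48   44 1654] [267.4 239.4] ((42.34723663330078, 47.84561538696289), 64.34761047363281) [[ 0.56209069 -0.32880449  0.172     ]]
t 59.4 shift [-0.0362  0.007  -0.0095]
yaw y -0.659 q6 [-0.628  0.205  1.639 -0.     1.297  0.031]
rotvec [ 0.0003  0.0001 -0.0087]
```

Converted, -0.036 m is -7.2, 0.01 m is 2.

```bash
python3 inch.py '[[[-7.2,2,0],[0,0,0],1],[[-7.2,2,0],[0,0,0],1],[[-7.2,2,8],[0,0,0],1],[[-7.2,2,13],[0,0,0],1],[[-7.2,2,15],[0,0,0],1],[[-7.2,2,17],[0,0,0],1],[[-7.2,2,18],[0,0,0],1],[[-7.2,2,18],[0,0,0],1]]' 25
python3 - <<'E'
from h import *
go([.5595,-.3265,.150],-.65)
E
```

```text
time: 60.4
eef_pos: [0.561, -0.3255, 0.1607]
tcp_rot: [0.895, 0.446, 0.0, 0.0]
contact_force: [-0.3, 0.4, -0.2]
opening: 1.0
finger_force: 0.0
t 60.4 shift [-0.0017 -0.0006  0.0107]
yaw y -0.647 q6 [-0.682  0.292  1.704  0.     1.146 -0.035]
rotvec [ 0.0005 -0.      0.0032]
```

Converted, 0.008 m is 1.6, -0.002 m is -0.4.

```bash
python3 inch.py '[[[-0.4,0,1.6],[0,0,0],1],[[-0.4,0,1.6],[0,0,0],1],[[-0.4,0,1.6],[0,0,0],0.5],[[-0.4,0,1.6],[0,0,0],0.5],[[-0.4,0,1.6],[0,0,0],0.5],[[-0.4,0,1.6],[0,0,0],0.5]]' 30
python3 inch.py '[[[0,-0.6,0],[0,0,0],0.5],[[0,-0.6,0],[0,0,0],0.5],[[0,-0.6,0],[0,0,0],0.5]]' 30
python3 - <<'E'
from h import *
go([.5572,-.3247,.152],-.65);print(tool()[2]["wrist_torque"])
E
```

```text
time: 61.15
eef_pos: [0.5599, -0.3274, 0.153]
tcp_rot: [0.895, 0.446, 0.0, 0.001]
contact_force: [-0.2, -0.3, 2.2]
opening: 0.801
finger_force: 33.6
time: 61.52
eef_pos: [0.5576, -0.3257, 0.1531]
tcp_rot: [0.895, 0.446, 0.0, 0.001]
contact_force: [0.6, -1.2, 4.2]
opening: 0.804
finger_force: 33.7
t 61.52 shift [ 0.0006 -0.001   0.0011]
yaw y -0.647 q6 [-0.686  0.293  1.717 -0.     1.13  -0.038]
rotvec [0.0019 0.0001 0.0028]
[-0.30641895 -0.26559417 -0.12685972]
```

```bash
python3 inch.py '[[[0.1,-0.2,0.2],[0,0,3.6],0.5],[[0.1,-0.2,0.2],[0,0,7.2],0.5],[[0.1,-0.2,0.3],[0,0,10.8],0.5],[[0.1,-0.2,0.4],[0,0,14.4],0.5],[[0.1,-0.2,0.4],[0,0,18],0.5]]' 30
python3 inch.py '[[[0,0,0.2],[0,0,3.6],0.5],[[0,0,0.2],[0,0,7.2],0.5],[[0,0,0.3],[0,0,10.8],0.5],[[0,0,0.4],[0,0,14.4],0.5],[[0,0,0.6],[0,0,18],0.5]]' 30
python3 - <<'E'
from h import *
go([.5572,-.3247,.152]);print(tool()[2]["wrist_torque"])
E
```

```text
time: 62.15
eef_pos: [0.5551, -0.3254, 0.15]
tcp_rot: [1.0, 0.011, -0.003, 0.001]
contact_force: [-5.5, -2.8, 3.5]
opening: 0.803
finger_force: 34.5
time: 62.78
eef_pos: [0.5544, -0.3244, 0.1465]
tcp_rot: [0.905, -0.425, -0.003, 0.002]
contact_force: [-4.8, -0.3, 4.6]
opening: 0.803
finger_force: 34.6
t 62.77 shift [ 0.002  -0.002  -0.0056]
yaw y -2.449 q6 [-0.685  0.297  1.725 -0.005  1.125  1.765]
[-0.25506975  0.8572094   0.72568637]
```

```bash
python3 inch.py '[[[-0.2,0.3,0],[0,0,0],0.5],[[-0.2,0.3,0],[0,0,0],0.5],[[-0.2,0.3,-0.2],[0,0,0],0.82],[[-0.2,0.3,-0.2],[0,0,0],0.88],[[-0.2,0.3,-0.2],[0,0,0],1],[[-0.2,0.3,-0.2],[0,0,0],1],[[-0.2,0.3,-0.2],[0,0,0],1],[[-0.2,0.3,-8],[0,0,0],1],[[-0.2,0.3,-20],[0,0,0],1],[[-0.2,0.3,-20],[0,0,0],1]]' 20
python3 inch.py '[[[-20,-30,0],[0,0,0],1],[[-20,-30,0],[0,0,0],1],[[-20,-30,0],[0,0,0],1],[[-20,-30,0],[0,0,0],1],[[-20,-30,0],[0,0,0],1],[[-20,-30,0],[0,0,0],1]]' 20
cat > chk.py <<'E'
from h import *
C={};V={}
for n in("scene","side"):
    c=cam(n);V[n]=c
    im=c["pixels"].astype(int);g=im.max(2);u=proj(c,[.557,-.3247,.168])[0].astype(int)
    m=np.zeros(g.shape,np.uint8);sl=np.s_[u[1]-14:u[1]+16,u[0]-22:u[0]+22];m[sl]=(g<40)[sl]
    k,L,st,ce=cv2.connectedComponentsWithStats(m);i=1+np.argmax(st[1:,4])
    e=cv2.fitEllipse(max(cv2.findContours((L==i).astype(np.uint8),0,1)[0],key=cv2.contourArea))
    C[n]=ce[i];print(n,st[i],ce[i].round(1),np.round(e[1],1),round(e[2]))
print(tri(V["scene"],C["scene"],V["side"],C["side"]))
E
python3 chk.py; python3 -c "
from h import *
print(tool()[0])"
```

```text
time: 64.03
eef_pos: [0.5576, -0.3265, 0.2552]
tcp_rot: [0.906, -0.424, 0.007, 0.002]
contact_force: [-0.7, 0.1, -0.3]
opening: 1.0
finger_force: 0.0
time: 64.78
eef_pos: [0.6058, -0.1529, 0.2469]
tcp_rot: [0.905, -0.425, -0.0, 0.0]
contact_force: [-0.4, 0.6, 0.3]
opening: 1.003
finger_force: 0.0
scene [109 145  15   4  35] [115.6 146.3] [ 2.4 13.4] 80
side [357 241  27  20 431] [370.3 250.6] [19.1 26.7] 103
(array([ 0.55231642, -0.32738706,  0.16570693]), np.float64(0.00046006811712992945))
[ 0.60583033 -0.15294024  0.24710725]
```

```bash
python3 - <<'E'
from h import *
go([.58,.15,.25])
E
python3 inch.py '[[[-40,-36,0],[0,0,0],1],[[-40,-36,0],[0,0,0],1],[[-40,-36,0],[0,0,0],1],[[-40,-36,0],[0,0,0],1],[[-40,-36,0],[0,0,0],1],[[-40,-36,0],[0,0,0],1]]' 20
python3 chk.py
```

```text
t 64.88 shift [-0.2496 -0.1736 -0.0029]
yaw y -2.449 q6 [-0.409  0.166  1.69  -0.     1.286  2.04 ]
time: 65.62
eef_pos: [0.6165, 0.1173, 0.2472]
tcp_rot: [0.906, -0.424, 0.0, 0.0]
contact_force: [1.4, -0.7, -0.1]
opening: 1.001
finger_force: 0.0
scene [110 145  14   4  34] [116.1 146.3] [ 2.4 12.6] 80
side [357 241  27  20 434] [370.3 250.6] [19.1 26.7] 104
(array([ 0.55216148, -0.3268272 ,  0.16566864]), np.float64(0.0015967498244576193))
```

The reading is unchanged with the arm clear, so the cap really leans about 9° toward −x. I'll regrip with the jaws along that lean (yaw 0.52), lift it slightly to square it, and screw it on a good part of a turn.

Converted, -1.8 rad is -36.

```bash
python3 inch.py '[[[0,0,0],[0,0,-36],1],[[0,0,0],[0,0,-36],1],[[0,0,0],[0,0,-36],1],[[0,0,0],[0,0,-36],1],[[0,0,0],[0,0,-36],1],[[0,0,0],[0,0,-36],1],[[0,0,0],[0,0,-36],1],[[0,0,0],[0,0,-36],1],[[0,0,0],[0,0,-36],1],[[0,0,0],[0,0,-36],1]]' 20
python3 - <<'E'
from h import *
go([.5555,-.3253,.25],.52)
E
```

```text
time: 66.97
eef_pos: [0.6168, 0.1146, 0.2473]
tcp_rot: [0.895, 0.446, -0.0, 0.0]
contact_force: [-0.6, 0.3, 0.2]
opening: 1.001
finger_force: 0.0
t 66.97 shift [-0.3881  0.216  -0.0025]
yaw y -0.646 q6 [ 2.200e-02  1.710e-01  1.684e+00 -1.000e-03  1.287e+00  6.690e-01]
rotvec [-0.0000e+00  6.0000e-04 -1.1662e+00]
```

```bash
python3 inch.py '[[[-77.6,43.2,0],[0,0,-23.32],1],[[-77.6,43.2,0],[0,0,-23.32],1],[[-77.6,43.2,0],[0,0,-23.32],1],[[-77.6,43.2,0],[0,0,-23.32],1],[[-77.6,43.2,0],[0,0,-23.32],1],[[-77.6,43.2,0],[0,0,-23.32],1],[[-77.6,43.2,0],[0,0,-23.32],1],[[-77.6,43.2,0],[0,0,-23.32],1],[[-77.6,43.2,0],[0,0,-23.32],1],[[-77.6,43.2,0],[0,0,-23.32],1]]' 20
python3 inch.py '[[[0,0,6],[0,0,0],1],[[0,0,12],[0,0,0],1],[[0,0,16],[0,0,0],1],[[0,0,16],[0,0,0],1]]' 20
python3 - <<'E'
from h import *
go([.5555,-.3253,.146],.52)
E
```

```text
time: 68.22
eef_pos: [0.5546, -0.3221, 0.2472]
tcp_rot: [0.502, 0.865, 0.0, -0.0]
contact_force: [-0.5, 0.4, -0.9]
opening: 0.996
finger_force: 0.0
time: 68.72
eef_pos: [0.5543, -0.3208, 0.1653]
tcp_rot: [0.501, 0.865, 0.0, -0.002]
contact_force: [0.4, -0.2, 0.6]
opening: 1.002
finger_force: 0.0
t 68.72 shift [-0.0046 -0.0012  0.0193]
yaw y 0.52 q6 [-0.683  0.272  1.719  0.     1.155 -1.203]
rotvec [-0.0014 -0.0039  0.0003]
```

Converted, -0.0045 m is -0.9, -0.001 m is -0.2.

```bash
python3 inch.py '[[[-0.9,-0.2,1.6],[0,0,0],1],[[-0.9,-0.2,3.2],[0,0,0],1],[[-0.9,-0.2,3.4],[0,0,0],1],[[-0.9,-0.2,3.4],[0,0,0],0.5],[[-0.9,-0.2,3.4],[0,0,0],0.5],[[-0.9,-0.2,3.4],[0,0,0],0.5],[[-0.9,-0.2,3.4],[0,0,0],0.5]]' 40
python3 - <<'E'
from h import *
go([.557,-.3246,.147],.52);print(tool()[2]["wrist_torque"])
E
```

```text
time: 69.6
eef_pos: [0.5593, -0.3308, 0.16]
tcp_rot: [0.502, 0.865, -0.002, 0.006]
contact_force: [-3.0, -2.5, 17.2]
opening: 0.502
finger_force: 9.3
t 69.6 shift [0.0067 0.001  0.0129]
yaw y 0.52 q6 [-0.689  0.288  1.709 -0.003  1.13  -1.208]
rotvec [ 0.0023  0.0137 -0.0001]
[-0.50627198  0.75736474  0.01953098]
```

The fingers closed to 0.5 without the cap between the pads, and something pushes up. I'll ease upward and check where the cap is before anything else.

Run:
```python
from h import *
for n in("scene","side","wrist"):
    c=cam(n);im=c["pixels"].astype(int);g=im.max(2);u=proj(c,[.557,-.3247,.165])[0].astype(int)
    print(n,"axis at z .165",u)
    r=30 if n!="wrist" else 70
    s=r//15
    sub=g[u[1]-r:u[1]+r:s*1,u[0]-r:u[0]+r:s]
    for row in sub: print("".join(" .:-=+*#%@"[min(9,v*10//256)] for v in row))
```

```text
scene axis at z .165 [115 147]
........ ..--:.-*###**********
........ .:--:.:*###########**
.............. .+**#***#######
........   ... .+##***********
....:....  .... =*****#***##**
.......... ... .=*************
..........   . .+*************
......:-=+:    .=*************
.:::==+*#*-.   .=########**##*
=+**######=     -*############
##########=   . :*############
##########+.   .-#############
##########*:.  .=**+==*#######
###########=: ..--:..:*#######
###########=:  .::....=#######
########*+=::...::..:.-*######
#######+-:..:.  .::...:+######
#######-::.::.  .::....=######
#######=.:.:::..:::::::-*#####
********:...:::::::-:-:-*#####
#*##****-..:.::::::----=*#####
########=:..:.:::----=*+###**#
########*-::::---==-=*+=*#*==*
########*=::--=-==++*+====---=
########*=----==-+*+=====--=+#
#######+=----==---======-=*#%%
*****##+----====---====-=#%%%%
*****#%#+=---===---=====+%%%%%
*****%%%#*=---==--=====+%%%%%%
#####%%%%%#=---===-==+#%%%%%%#
side axis at z .165 [370 248]
%%%%%%%%%%*---=     .... . :==
%%%%%%%%%%+----     ... .. -=+
@%%%%%%%%%=---:    .....   -=#
%@@%%%%%%%=---: 
[... 1411 characters left out ...]
::::::::::++%@@@
:    ..       .::::::::::::::@@@@@@
:.  ---.       :::::::::::: --%@@@@
::  --.         ::::::::::: :--@@@@
:. --- .        :::::::::::  --..%@
...--- .    .    ::::::::::  ---..@
..:--..          :::::::::: .:--..:
..---            :::::::::=. .---:.
..--:.    .      :::::::::@ ..---..
.---....         ::::::::@@ . .--:.
..-=.           .:::::::#@@   .=:. 
...=.           :::::::-@@@   :-...
.....  .::    .::::::::@@@@  ......
...... :::::::::::::::@@@@@= ... ..
..... .::::::::::::::@@@@@@%. ... .
...... @*:::::::::::@@@@@@@@.......
..... :@@@=:::::::+@@@@@@@@% . ....
... ..@@@@@@@%%%%@@**====+%@=......
......+@@@@@@**++++@%@@#+@%@%..... 
.....  +++++@@@@%++*#%@@@%@@@.... .
```

The wrist view data show the cap's disc centred about 15 mm toward the left finger, and that finger rests on its top. I'll lift straight off, open, and re-measure.

Converted, -0.1 m is -20, -0.06 m is -12.

```bash
python3 inch.py '[[[0,0,-2],[0,0,0],0.5],[[0,0,-6],[0,0,0],0.5],[[0,0,-12],[0,0,0],0.6],[[0,0,-20],[0,0,0],1],[[-12,0,-20],[0,0,0],1],[[-12,0,-20],[0,0,0],1],[[-12,0,-20],[0,0,0],1]]' 20
cat > top.py <<'E'
from h import *
w=cam("wrist");im=w["pixels"].astype(int);g=im.max(2);sat=im.max(2)-im.min(2)
u=proj(w,[.557,-.3247,.165])[0];print("axis px",u.round(),tool()[0].round(4))
yy,xx=np.mgrid[:384,:512]
for lab,th,R0 in(("inlay",30,65),("inlay",40,65)):
    m=((g<th)&(np.hypot(xx-u[0],yy-u[1])<R0)&(yy<236)).astype(np.uint8);k,L,st,ce=cv2.connectedComponentsWithStats(m)
    i=1+np.argmax(st[1:,4]);q=max(cv2.findContours((L==i).astype(np.uint8),0,1)[0],key=cv2.contourArea)
    e=cv2.fitEllipse(q);print(lab,th,st[i],np.round(e[0],1),np.round(e[1],1),round(e[2]),"z.165 ->",plane(w,[e[0]],.165)[0].round(4))
x0,y0=int(u[0])-70,int(u[1])-60
for row in g[max(y0,0):y0+120:4,x0:x0+140:2]: print("".join(" .:-=+*#%@"[min(9,v*10//256)] for v in row))
E
python3 top.py; sed -i 's/-14:u\[1\]+16/-18:u[1]+20/' chk.py; python3 chk.py
```

```text
time: 70.62
eef_pos: [0.5857, -0.3785, 0.2495]
tcp_rot: [0.502, 0.865, 0.0, -0.001]
contact_force: [-0.7, -0.5, -0.7]
opening: 1.0
finger_force: 0.0
axis px [256. 126.] [ 0.5857 -0.3782  0.25  ]
inlay 30 [ 209  108   42   52 1575] [228.8 133.7] [37.4 53.2] 160 z.165 -> [ 0.5407 -0.3406  0.165 ]
inlay 40 [ 208  107   44   53 1727] [229.6 133.2] [39.7 53.4] 160 z.165 -> [ 0.541 -0.34   0.165]
-===%%%%%%@@@@@@@@@@@@@@@@@@@@@@@@@@@@@@@@@@@@@@@@@@@@@@@@@@@@%%%%%%%%
====*%%%%@@@@@@@@@@@@@@@@@@@@@@@@@@@@@@@@@@@@@@@@@@@@@@@@@@@%%%%%%%%%%
===--%%%@@@@@@@@@@@@@@@@@@@@@@@@@@@@@@@@@@@@@@@@@@@@@@@@@@@@%%%%%%%%%%
===--*%@@%#%%+@@@@@@@@@@@@@@@@@@@@@@@@@@@@@@@@@@@@@@@@@@@@@%%%%%%%%%%%
=--========+++++@@@@@@@@@@@@@@@@@@@@@@@@@@@@@@@@@@@@@@@@@@@@%%%%%%%%%%
=-========++++++@@@@@@@@@@@@@@@@#@@@@@@@@@@@@@@@@@@@@@@@@@@@@@%%%%%%%%
--=======++++++++@@#-----:-------------#@@@@@@@@@@@@@@@@@@@@@@%%%%%%%%
-=======+++++=-:::::-=======----:---------#@@@@@@@@@@@@@@@@@@@@%%%%%%%
=======++++=:::::::::==========--------:----+@@@@@@@@@@@@@@@@@@@%%%%%%
=======++=:::::::::::::===========------------@@@@@@@@@@@@@@@@@@@%%
[... 1097 characters left out ...]
:::::::-=%@@@@@@@@@@@@@@@@@@%%%%%%%%%%%%%%
==================+:::::::::::::::@@@@@@@@@@@@@@@@@@@%%%%%%%%%%%%@%%%%
=====================++++++++++++++++++@@@@@@@@@@@%%%%%%%%%%%%%%%%%%%%
=========================++++++++++++++++++++#%%%%%%%%%%%%%%%%%%%%%%%%
================================@%%%%%@@@@%%%%%%%%%%%%%%%%%%%%%%%%%%%%Traceback (most recent call last):
  File "chk.py", line 8, in <module>
    e=cv2.fitEllipse(max(cv2.findContours((L==i).astype(np.uint8),0,1)[0],key=cv2.contourArea))
cv2.error: OpenCV(4.12.0) /io/opencv/modules/imgproc/src/shapedescr.cpp:361: error: (-201:Incorrect size of input array) There should be at least 5 points to fit the ellipse in function 'fitEllipseNoDirect'
```

The cap now leans strongly toward (−0.87,−0.5) but is still hooked on the neck. I'll triangulate its top from the side and wrist views, then grip across the lean and level it with the wrist.

Run:
```python
from h import *
C={};V={};E={}
for n,u0,r in(("side",None,30),("wrist",(229,133.5),50)):
    c=cam(n);V[n]=c;g=c["pixels"].max(2);u=proj(c,[.545,-.338,.16])[0] if u0 is None else np.array(u0)
    yy,xx=np.mgrid[:384,:512];m=((g<35)&(np.hypot(xx-u[0],yy-u[1])<r)).astype(np.uint8)
    k,L,st,ce=cv2.connectedComponentsWithStats(m);i=1+np.argmax(st[1:,4])
    e=cv2.fitEllipse(max(cv2.findContours((L==i).astype(np.uint8),0,1)[0],key=cv2.contourArea));C[n]=e[0];E[n]=e
    print(n,u.round(),st[i],ce[i].round(1),np.round(e[0],1),np.round(e[1],1),round(e[2],1))
P,err=tri(V["side"],C["side"],V["wrist"],C["wrist"]);print(P,err)
# disc normal: minor axis direction & ratio per view -> normal candidates
for n in V:
    c=V[n];(u,v),(a,b),ang=E[n];M=R.from_quat(c["orientation"]).as_matrix()
    d=ray(c,[(u,v)])[1][0];d/=np.linalg.norm(d);t=np.arccos(min(a,b)/max(a,b))
    mn=np.radians(ang if a<b else ang+90);ax=M@np.array([np.cos(mn),np.sin(mn),0]);ax-=d*(ax@d);ax/=np.linalg.norm(ax)
    for s in(1,-1): nn=-d*np.cos(t)+s*ax*np.sin(t);print(n,nn.round(3),"tilt",np.degrees(np.arccos(nn[2])).round(1))
    s=np.linalg.norm(P-c["xyz"]);print("  inlay diam mm",max(a,b)/c["camera_matrix"][0,0]*s*1000)
```

```text
side [373. 259.] [359 247  30  27 616] [373.5 260.1] [373.5 260.1] [25.7 28.7] 112.5
wrist [229. 134.] [ 209  108   42   52 1678] [229.2 133.5] [229.2 133.5] [38.9 52.7] 160.2
[ 0.54120266 -0.34093724  0.16178785] 0.0009923207259636545
side [-0.904 -0.353  0.24 ] tilt 76.1
side [-0.319 -0.265  0.91 ] tilt 24.5
  inlay diam mm 45.42256240313085
wrist [-0.417 -0.422  0.805] tilt 36.4
wrist [0.469 0.586 0.661] tilt 48.6
  inlay diam mm 44.984404559264604
```

```bash
python3 - <<'E'
from h import *
go([.5475,-.3351,.25],-.84)
E
python3 inch.py '[[[10,-4,0],[0,0,27.2],1],[[10,-4,0],[0,0,27.2],1],[[10,-4,0],[0,0,27.2],1],[[10,-4,0],[0,0,27.2],1],[[10,-4,0],[0,0,27.2],1],[[10,-4,0],[0,0,27.2],1],[[10,-4,0],[0,0,27.2],1],[[10,-4,0],[0,0,27.2],1],[[10,-4,0],[0,0,27.2],1]]' 20
python3 - <<'E'
from h import *
go([.5475,-.3351,.14],-.84)
w=cam("wrist");p,r,_=tool()
print("cap top px",proj(w,[.5412,-.3409,.1618]))
E
```

```text
t 70.83 shift [ 0.0564 -0.0119  0.0008]
yaw y 0.52 q6 [-0.718  0.321  1.497  0.     1.323 -1.238]
rotvec [ 2.0000e-04 -0.0000e+00  1.3597e+00]
time: 71.95
eef_pos: [0.5438, -0.3449, 0.2509]
tcp_rot: [0.934, 0.357, 0.0, 0.0]
contact_force: [-0.0, -0.0, -0.4]
opening: 0.998
finger_force: 0.0
t 71.95 shift [ 0.0093 -0.0049  0.1109]
yaw y -0.84 q6 [-0.723  0.205  1.639  0.     1.298  0.117]
rotvec [ 0.0006 -0.0002  0.0001]
cap top px [[247.12721977 196.15431019]]
```

Converted, 0.009 m is 1.8, -0.005 m is -1.

```bash
python3 inch.py '[[[1.8,-1,0],[0,0,0],1],[[1.8,-1,6],[0,0,0],1],[[1.8,-1,12],[0,0,0],1],[[1.8,-1,15],[0,0,0],1],[[1.8,-1,17],[0,0,0],1],[[1.8,-1,17],[0,0,0],1],[[1.8,-1,17],[0,0,0],1]]' 20
python3 - <<'E'
from h import *
go([.5475,-.3351,.14],-.84)
E
```

```text
time: 72.88
eef_pos: [0.5479, -0.3363, 0.1667]
tcp_rot: [0.934, 0.357, 0.001, 0.001]
contact_force: [0.7, -0.1, -0.5]
opening: 1.006
finger_force: 0.0
t 72.88 shift [ 0.0005 -0.0012  0.0267]
yaw y -0.841 q6 [-0.708  0.273  1.716  0.     1.151  0.133]
rotvec [ 0.0022 -0.0003 -0.001 ]
```

```bash
python3 inch.py '[[[0,-0.2,2],[0,0,0],1],[[0,-0.2,4],[0,0,0],1],[[0,-0.2,5],[0,0,0],1],[[0,-0.2,5],[0,0,0],1]]' 20
python3 inch.py '[[[0,0,0],[0,0,0],0.6],[[0,0,0],[0,0,0],0.6],[[0,0,0],[0,0,0],0.6],[[0,0,0],[0,0,0],0.6]]' 40
python3 - <<'E'
from h import *
go([.5475,-.3351,.14],-.84)
E
```

```text
time: 73.38
eef_pos: [0.5461, -0.3347, 0.1393]
tcp_rot: [0.934, 0.357, -0.0, -0.001]
contact_force: [-0.3, 1.1, -0.1]
opening: 1.0
finger_force: 0.0
time: 73.88
eef_pos: [0.5466, -0.3352, 0.141]
tcp_rot: [0.934, 0.357, -0.0, 0.0]
contact_force: [-2.6, 1.3, 3.7]
opening: 0.79
finger_force: 45.9
t 73.88 shift [0.0008 0.0005 0.001 ]
yaw y -0.841 q6 [-0.708  0.297  1.735 -0.     1.109  0.133]
rotvec [ 0.0005  0.0002 -0.0009]
```

Converted, -0.09 m is -18, -0.06 m is -12.

```bash
python3 inch.py '[[[0,0,-2],[0,0,0],0.6],[[0,0,-6],[0,0,0],0.6],[[0,0,-12],[0,0,0],0.6],[[0,0,-18],[0,0,0],0.6],[[0,0,-18],[0,0,0],0.6],[[0,0,-18],[0,0,0],0.6]]' 50
cat > tilt.py <<'E'
from h import *
p,r,s=tool();print(p.round(4),"open",round(s["opening"],3),"F",round(s["finger_force"],1))
Z=float(__import__("sys").argv[1]) # guessed top height above TCP
C={};V={};E={}
for n,rr in(("side",30),("scene",22),("wrist",50)):
    c=cam(n);V[n]=c;g=c["pixels"].max(2);u=proj(c,p+[0,0,Z])[0]
    yy,xx=np.mgrid[:384,:512];m=((g<35)&(np.hypot(xx-u[0],yy-u[1])<rr)).astype(np.uint8)
    k,L,st,ce=cv2.connectedComponentsWithStats(m);i=1+np.argmax(st[1:,4])
    e=cv2.fitEllipse(max(cv2.findContours((L==i).astype(np.uint8),0,1)[0],key=cv2.contourArea));C[n]=e[0]
    print(n,"pred",u.round(),st[i],np.round(e[0],1),np.round(e[1],1),round(e[2]))
    M=R.from_quat(c["orientation"]).as_matrix();(a,b)=e[1]
    d=ray(c,[e[0]])[1][0];d/=np.linalg.norm(d);t=np.arccos(min(a,b)/max(a,b))
    mn=np.radians(e[2] if a<b else e[2]+90);ax=M@np.array([np.cos(mn),np.sin(mn),0]);ax-=d*(ax@d);ax/=np.linalg.norm(ax)
    for q in(1,-1): nn=-d*np.cos(t)+q*ax*np.sin(t);print("   n",nn.round(3),"in tool",r.inv().apply(nn).round(2),"tilt",np.degrees(np.arccos(nn[2])).round(1),"diam",(max(a,b)/c["camera_matrix"][0,0]*np.linalg.norm(p-c["xyz"])*1000).round(1))
for a,b in(("side","wrist"),("side","scene")): print(a,b,tri(V[a],C[a],V[b],C[b]))
E
python3 tilt.py .022
```

```text
time: 74.62
eef_pos: [0.5461, -0.3346, 0.2288]
tcp_rot: [0.934, 0.357, -0.0, -0.001]
contact_force: [-0.1, -0.3, -0.5]
opening: 0.786
finger_force: 74.9
[ 0.5461 -0.3346  0.2288] open 0.786 F 74.9
side pred [380. 208.] [366 198  32  30 711] [381.7 212.6] [27.1 31.4] 118
   n [-0.947 -0.313  0.068] in tool [-0.91 -0.4  -0.07] tilt 86.1 diam 46.9
   n [-0.342 -0.34   0.876] in tool [-0.48  0.02 -0.88] tilt 28.8 diam 46.9
scene pred [106. 110.] [85 93  9 27 69] [ 90.1 106.4] [ 8.8 23.2] 12
   n [-0.012  0.983 -0.181] in tool [ 0.65 -0.74  0.18] tilt 100.4 diam 53.9
   n [ 0.635 -0.632  0.445] in tool [ 0.05  0.89 -0.45] tilt 63.6 diam 53.9
wrist pred [252. 265.] [ 212  257   85   37 2337] [253.6 275.1] [34.5 83. ] 89
   n [-0.381 -0.365  0.85 ] in tool [-0.53  0.02 -0.85] tilt 31.8 diam 48.5
   n [ 0.725  0.671 -0.157] in tool [ 0.99 -0.02  0.16] tilt 99.0 diam 48.5
side wrist (array([ 0.54131333, -0.34039527,  0.24874344]), np.float64(0.0011730271479159211))
side scene (array([ 0.53849458, -0.35880561,  0.25684644]), np.float64(0.029176282827909406))
```

It is held 30° off, purely about the jaw axis. I'll carry it to the mat while rotating the tool to level it, set it down, and regrip with the tool upright.

Run:
```python
from h import *
go([.664,-.003,.15])
```

```text
t 74.78 shift [ 0.309  -0.1679  0.0785]
yaw y -0.841 q6 [-0.708  0.215  1.668  0.     1.262  0.133]
```

Converted, 0.309 m is 61.8, -0.168 m is -33.6, -0.2 rad is -4.

```bash
python3 inch.py '[[[61.8,-33.6,0],[0,0,0],0.6],[[61.8,-33.6,0],[0,0,0],0.6],[[61.8,-33.6,0],[0,-2,0],0.6],[[61.8,-33.6,0],[0,-4,0],0.6],[[61.8,-33.6,0],[0,-6,0],0.6],[[61.8,-33.6,6],[0,-8,0],0.6],[[61.8,-33.6,12],[0,-10.4,0],0.6],[[61.8,-33.6,16],[0,-10.4,0],0.6],[[61.8,-33.6,16],[0,-10.4,0],0.6],[[61.8,-33.6,16],[0,-10.4,0],0.6]]' 50
python3 tilt.py .022
python3 - <<'E'
from h import *
go([.664,-.003,.06]);go([.664,-.003,.022])
E
```

```text
time: 76.03
eef_pos: [0.6653, -0.0052, 0.1523]
tcp_rot: [0.903, 0.344, -0.239, 0.092]
contact_force: [0.8, -0.5, -0.1]
opening: 0.785
finger_force: 74.9
[ 0.6653 -0.0052  0.1523] open 0.785 F 74.9
side pred [275. 157.] [251 127  52  33 361] [276.7 147. ] [36.9 43.7] 97
   n [-0.746 -0.654 -0.126] in tool [-0.8  -0.01  0.6 ] tilt 97.2 diam 98.1
   n [-0.337 -0.431  0.837] in tool [-0.88  0.1  -0.46] tilt 33.1 diam 98.1
scene pred [249. 176.] [227 155  44  36 690] [248.9 171.2] [27.8 41.8] 67
   n [ 0.867  0.42  -0.268] in tool [ 0.94  0.26 -0.23] tilt 105.5 diam 82.3
   n [ 0.268 -0.233  0.935] in tool [-0.42  0.35 -0.83] tilt 20.8 diam 82.3
wrist pred [252. 278.] [ 212  257   76   34 1558] [244.3 272.1] [27.4 74. ] 77
   n [ 0.082 -0.234  0.969] in tool [-0.56  0.23 -0.79] tilt 14.4 diam 43.6
   n [ 0.422  0.653 -0.629] in tool [ 0.96 -0.21  0.17] tilt 128.9 diam 43.6
side wrist (array([0.68580277, 0.01450767, 0.18524277]), np.float64(0.004087159361941412))
side scene (array([ 0.67482665, -0.00166828,  0.19271629]), np.float64(0.003918454872641861))
t 76.17 shift [ 0.0459 -0.0028  0.0809]
yaw y -0.842 q6 [-0.031  0.563  1.413 -0.349  1.555  0.888]
t 76.17 shift [ 0.0647 -0.0029  0.114 ]
yaw y -0.842 q6 [-0.031  0.563  1.413 -0.349  1.555  0.888]
```

Converted, 0.106 m is 21.2, 0.061 m is 12.2.

```bash
python3 inch.py '[[[4,-0.6,7],[0,0,0],0.6],[[8,-0.6,14],[0,0,0],0.6],[[10.6,-0.6,18.4],[0,0,0],0.6],[[12.2,-0.6,21.2],[0,0,0],0.6],[[12.2,-0.6,21.2],[0,0,0],0.6],[[12.2,-0.6,21.2],[0,0,0],0.6]]' 50
python3 - <<'E'
from h import *
p,r,s=tool();print(p,"cap n world",r.apply([-.5,.02,-.866]).round(3));go([p[0],p[1],.0165])
E
```

```text
time: 76.92
eef_pos: [0.6643, -0.0015, 0.0297]
tcp_rot: [0.903, 0.345, -0.239, 0.092]
contact_force: [-0.7, 0.2, -0.5]
opening: 0.784
finger_force: 74.9
[ 0.66428532 -0.0015143   0.02974497] cap n world [ 0.008 -0.017  1.   ]
t 76.92 shift [ 0.0066 -0.      0.0115]
yaw y -0.841 q6 [-0.026  0.704  1.449 -0.354  1.392  0.951]
```

Converted, 0.009 m is 1.8, 0.005 m is 1.

```bash
python3 inch.py '[[[0.6,0,1],[0,0,0],0.6],[[1,0,1.8],[0,0,0],0.6],[[1,0,1.8],[0,0,0],0.6]]' 40
python3 inch.py '[[[0.2,0,0.3],[0,0,0],0.6],[[0.3,0,0.5],[0,0,0],0.6],[[0.3,0,0.5],[0,0,0],0.6]]' 30
python3 inch.py '[[[0.2,0,0.3],[0,0,0],0.6],[[0.2,0,0.3],[0,0,0],0.6]]' 20
```

```text
time: 77.3
eef_pos: [0.6633, -0.0015, 0.0183]
tcp_rot: [0.903, 0.345, -0.24, 0.092]
contact_force: [1.0, 0.3, 1.3]
opening: 0.79
finger_force: 75.1
time: 77.68
eef_pos: [0.6636, -0.0013, 0.0177]
tcp_rot: [0.903, 0.344, -0.24, 0.092]
contact_force: [-1.3, 2.1, 8.5]
opening: 0.781
finger_force: 75.9
time: 77.92
eef_pos: [0.6638, -0.0011, 0.0175]
tcp_rot: [0.903, 0.344, -0.241, 0.093]
contact_force: [-2.0, 2.4, 12.5]
opening: 0.783
finger_force: 76.3
```

Converted, -0.1 m is -20, -0.2 m is -40.

```bash
python3 inch.py '[[[-0.2,0,-0.3],[0,0,0],0.85],[[-0.2,0,-0.3],[0,0,0],1],[[-0.2,0,-0.3],[0,0,0],1],[[-0.2,0,-0.3],[0,0,0],1],[[-0.2,0,-0.3],[0,0,0],1],[[-0.2,0,-8],[0,0,0],1],[[-0.2,0,-20],[0,0,0],1],[[-0.2,0,-32],[0,0,0],1],[[-0.2,0,-40],[0,0,0],1],[[-0.2,0,-40],[0,0,0],1]]' 20
python3 - <<'E'
from h import *
go([.70,.0,.20],1.22)
E
```

```text
time: 79.18
eef_pos: [0.739, 0.0655, 0.192]
tcp_rot: [0.904, 0.345, -0.236, 0.093]
contact_force: [0.2, 0.3, 0.4]
opening: 0.999
finger_force: 0.0
t 79.17 shift [-0.0672  0.0227  0.0289]
yaw y -0.84 q6 [ 0.057  0.709  1.122 -0.319  1.714  0.917]
rotvec [0.2823 0.4583 1.0557]
```

```bash
python3 inch.py '[[[-12,4,-4],[0,3.6,0],1],[[-12,4,-4],[0,7.2,0],1],[[-12,4,-4],[0,10.48,0],1],[[-12,4,-4],[0,10.48,0],1],[[-12,4,-4],[0,10.48,0],1]]' 20
python3 inch.py '[[[0,0,0],[0,0,-36],1],[[0,0,0],[0,0,-36],1],[[0,0,0],[0,0,-36],1],[[0,0,0],[0,0,-36],1],[[0,0,0],[0,0,-36],1],[[0,0,0],[0,0,-36],1],[[0,0,0],[0,0,-36],1],[[0,0,0],[0,0,-36],1],[[0,0,0],[0,0,-36],1],[[0,0,0],[0,0,-36],1]]' 20
python3 - <<'E'
from h import *
go([.70,.0,.22],1.9)
E
```

```text
time: 79.8
eef_pos: [0.7179, 0.0213, 0.2327]
tcp_rot: [0.934, 0.357, 0.0, -0.001]
contact_force: [0.3, -0.6, 0.3]
opening: 0.999
finger_force: 0.0
time: 81.05
eef_pos: [0.7188, 0.0225, 0.2328]
tcp_rot: [0.298, 0.954, 0.001, -0.0]
contact_force: [0.2, -0.4, 0.2]
opening: 1.001
finger_force: 0.0
t 81.05 shift [ 0.0026 -0.0293  0.0127]
yaw y 0.965 q6 [-0.11   0.381  1.454  0.002  1.306 -1.075]
rotvec [ 2.000e-03 -1.000e-04 -9.352e-01]
```

Careful with the scale: shifts go in units of 5 mm and turns go in units of 0.05 rad. That gives: 0.03 m is 6, -0.029 m is -5.8, -0.935 rad is -18.7.

```bash
python3 inch.py '[[[0.6,-5.8,6],[0,0,-18.7],1],[[0.6,-5.8,6],[0,0,-18.7],1],[[0.6,-5.8,6],[0,0,-18.7],1],[[0.6,-5.8,6],[0,0,-18.7],1],[[0.6,-5.8,6],[0,0,-18.7],1],[[0.6,-5.8,6],[0,0,-18.7],1],[[0.6,-5.8,6],[0,0,-18.7],1]]' 20
cat > cap.py <<'E'
from h import *
# inlay ellipse on mat (mat is black too: use the grey ring instead): print ring
w=cam("wrist");im=w["pixels"].astype(int);g=im.max(2);u=proj(w,[.664,-.002,.039])[0];print("pred",u.round(1),tool()[0].round(4))
x0,y0=int(u[0])-66,int(u[1])-60
for row in g[max(y0,0):y0+120:4,x0:x0+132:2]: print("".join(" .:-=+*#%@"[min(9,v*10//200)] for v in row))
yy,xx=np.mgrid[:384,:512];near=np.hypot(xx-u[0],yy-u[1])<60
for th in(30,35,40,45):
    m=((g>th)&(g<150)&near&(im.max(2)-im.min(2)<25)).astype(np.uint8);k,L,st,ce=cv2.connectedComponentsWithStats(m);i=1+np.argmax(st[1:,4])
    h=cv2.convexHull(np.argwhere(L==i)[:,::-1].astype(np.int32));e=cv2.fitEllipse(h);print(th,st[i],np.round(e[0],1),np.round(e[1],1),round(e[2]),plane(w,[e[0]],.039)[0].round(4))
E
python3 cap.py
```

```text
time: 81.92
eef_pos: [0.6996, 0.0, 0.2034]
tcp_rot: [-0.16, 0.987, 0.001, 0.001]
contact_force: [0.2, -0.1, 0.1]
opening: 1.0
finger_force: 0.0
pred [262.5 147. ] [ 6.996e-01 -2.000e-04  2.036e-01]
+++++++++++=..........::::::::.+#@@@@@@@@@+++++++++*#@@@@@@@@@@@@@
+++++++++++-.............::::::::::::::::-==+++++++@@@@@@@@@@@@@@@
+++++++++++:..................:::::::::.......... :+@@@@@@@@@@@@@@
+++++++++++......................:::.::.. ........::::::::.:=@@@@@
++++++++++-............... ..........:... .. ....::::::::.:::@@@@@
++++++++++:.....................................::::::::::::-@@@@@
++++++++++................... .... .......... .:::::::::::::%@@@@@
+++++++++=.............. .....................:::::::::::::-@@@@@@
+++++++++:......................:.::.:.......::::::::::::::%@@@@@@
+++++++++... ..............--------------:..::::::::::::::-@@@@@@@
+++++++++.... . .........--------------------.....::.:::::#@@@@@@@
++++++++:..............-----------------------+.....:::::-@@@@@@@@
++++++++.............--------:..........--------.....::::*@@@@@@@@
++++*+++. . ........-------....
[... 743 characters left out ...]
::::::::::::::*@@@@@@@@@@@@@@
@@@@@@@@@@@@@@@@@@@@@@@@@@@@@@@@@#*=:::::::::::::::@@@@@@@@@@@@@@@
@@@@@@@@@@@@@@@@@@@@@@@@@@@@@@@@@@@@@@@@@@@@%*=:::=@@@@@@@@@@@@@@@
@@@@@@@@@@@@@@@@@@@@@@@@@@@@@@@@@@@@@@@@@@@@@@@@@@@@@@@@@@@@@@@@@@
@@@@@@@@@@@@@@@@@@@@@@@@@@@@@@@@@@@@@@@@@@@@@@@@@@@@@@@@@@@@@@@@@@
@@@@@@@@@@@@@@@@@@@@@@@@@@@@@@@@@@@@@@@@@@@@@@@@@@@@@@@@@@@@@@@@@@
30 [ 208   98  106   95 3875] [262.5 157.6] [ 88.3 135.6] 40 [0.6753 0.0019 0.039 ]
35 [ 208   98  106   95 3818] [262.  160.3] [ 85.3 140.6] 42 [0.6784 0.0024 0.039 ]
40 [ 208   98  106   95 3777] [262.6 157.6] [ 88.2 135.2] 41 [0.6752 0.002  0.039 ]
45 [ 211  106  102   83 2271] [264.8 152. ] [ 66.4 119.3] 52 [0.6685 0.0022 0.039 ]
```

The cap sits level on the mat: the ring spans x 234–296 and y 123–179, about 62 × 56 px as expected, centred at (265.4,151). Regrip from upright at yaw 1.9.

Run:
```python
from h import *
w=cam("wrist");c=plane(w,[(265.4,151)],.039)[0];print(c);go([c[0],c[1],.06],1.9);go([c[0],c[1],.011])
```

```text
[0.66720335 0.00235956 0.039     ]
t 82.03 shift [0.0302 0.0125 0.1437]
yaw y 1.893 q6 [-0.146  0.359  1.536  0.003  1.244 -2.04 ]
rotvec [ 0.0017  0.003  -0.0072]
t 82.03 shift [0.0304 0.0124 0.1927]
yaw y 1.893 q6 [-0.146  0.359  1.536  0.003  1.244 -2.04 ]
```

Converted, 0.125 m is 25, 0.1 m is 20.

```bash
python3 inch.py '[[[6,2.5,10],[0,0,0],1],[[6,2.5,20],[0,0,0],1],[[6,2.5,25],[0,0,0],1],[[6,2.5,25],[0,0,0],1],[[6,2.5,25],[0,0,0],1],[[6,2.5,25],[0,0,0],1]]' 20
python3 cap.py | grep -v '^[0-9]'; python3 -c "
from h import *
go([.6672,.0024,.011],1.9)"
```

```text
time: 82.78
eef_pos: [0.669, 0.0018, 0.0815]
tcp_rot: [-0.161, 0.987, 0.0, 0.004]
contact_force: [0.3, 0.0, 0.2]
opening: 0.996
finger_force: 0.0
pred [252.1 208.7] [0.6688 0.0018 0.0813]
...............................................................:::
..............................................................:::.
..................................................................
...............................::---::::....................:.....
........................::------------------:.....................
.....................:-------------------------:..................
....................-----------=--------==--------................
..................----------=-----------------------..............
................:-----------=-------=---=----=-------.::..........
...............:---------------------=-------------=--:...........
..............---------------:..........-----=--==-----:..........
.............:------------..................------------:.....:.::
::....::::::-----=-----:................ .....--------=--...::::::
::::::::::::---------= ..................
[... 526 characters left out ...]
.::-...........-@@%%%%%%%::::::@@@@
::::::::::::::+%%%%%%%%%%*::::::::::::......:-%%%%%%%%%::::::*@@@@
-:::::::::::::::*%%%%%%%%%%%#=--:::::::-=%%%%%%%%%%%%+:::::::@@@@@
@@@@@@@@@%*=::::::#%%%%%%%%%%%%%%%%%%%%%%%%%%%%%%%%*::::::::*@@@@@
@@@@@@@@@@@@@@@@@@@@@%%%%%%%%%%%%%%%%%%%%%%%%%%%%+::::::::::@@@@@@
@@@@@@@@@@@@@@@@@@@@@@@@@%%%%%%%%%%%%%%%%%%%%#:::::::::::::%@@@@@@
@@@@@@@@@@@@@@@@@@@@@@@@@@@@@@@@@@@@@@@@@@@@%*-:::::::::::-@@@@@@@
@@@@@@@@@@@@@@@@@@@@@@@@@@@@@@@@@@@@@@@@@@@@@@@@@@@@@@@@@#@@@@@@@@
@@@@@@@@@@@@@@@@@@@@@@@@@@@@@@@@@@@@@@@@@@@@@@@@@@@@@@@@@@@@@@@@@@
t 82.83 shift [0.0018 0.001  0.0703]
yaw y 1.894 q6 [-0.15   0.42   1.696  0.004  1.02  -2.046]
rotvec [-0.0001  0.0069 -0.0062]
```

```bash
python3 - <<'E'
from h import *
w=cam("wrist");c=plane(w,[(254.8,211)],.0385)[0];print(c.round(4));go([c[0],c[1],.011],1.9)
E
python3 inch.py '[[[0.3,0.3,6],[0,-0.06,0],1],[[0.3,0.3,11],[0,-0.06,0],1],[[0.3,0.3,14],[0,-0.06,0],1],[[0.3,0.3,14],[0,-0.06,0],1],[[0.3,0.3,14],[0,-0.06,0],1]]' 20
python3 inch.py '[[[0,0,0],[0,0,0],0.6],[[0,0,0],[0,0,0],0.6],[[0,0,0],[0,0,0],0.6],[[0,0,0],[0,0,0],0.6],[[0,0,0],[0,0,0],0.6]]' 60
python3 inch.py '[[[0,0,-10],[0,0,0],0.6],[[0,0,-20],[0,0,0],0.6],[[0,0,-30],[0,0,0],0.6],[[0,0,-40],[0,0,0],0.6],[[0,0,-46],[0,0,0],0.6],[[0,0,-46],[0,0,0],0.6],[[0,0,-46],[0,0,0],0.6]]' 60
python3 -c "
from h import *
go([.557,-.3246,.235],1.9)"
```

```text
[6.649e-01 5.000e-04 3.850e-02]
t 82.88 shift [ 0.0043 -0.0002  0.0699]
yaw y 1.894 q6 [-0.15   0.42   1.696  0.004  1.02  -2.046]
rotvec [ 0.0002  0.0064 -0.0062]
time: 83.5
eef_pos: [0.6667, 0.003, 0.0104]
tcp_rot: [-0.161, 0.987, 0.001, 0.004]
contact_force: [0.4, 0.2, -0.4]
opening: 0.999
finger_force: 0.0
time: 84.12
eef_pos: [0.6672, 0.0029, 0.0111]
tcp_rot: [-0.161, 0.987, 0.001, 0.005]
contact_force: [-0.3, -0.1, 5.9]
opening: 0.789
finger_force: 68.8
time: 85.0
eef_pos: [0.6632, 0.0025, 0.2365]
tcp_rot: [-0.161, 0.987, 0.002, 0.001]
contact_force: [-0.1, 0.3, -1.2]
opening: 0.787
finger_force: 68.2
t 85.0 shift [ 2.046e-01 -2.764e-01 -1.000e-04]
yaw y 1.894 q6 [-0.151  0.256  1.604  0.005  1.28  -2.046]
rotvec [ 0.0033  0.0033 -0.0061]
```

Converted, -0.276 m is -55.2, 0.2035 m is 40.7.

```bash
python3 inch.py '[[[40.7,-55.2,0],[0,0,0],0.6],[[40.7,-55.2,0],[0,0,0],0.6],[[40.7,-55.2,0],[0,0,0],0.6],[[40.7,-55.2,0],[0,0,0],0.6],[[40.7,-55.2,0],[0,0,0],0.6],[[40.7,-55.2,0],[0,0,0],0.6],[[40.7,-55.2,0],[0,0,0],0.6],[[40.7,-55.2,6],[0,0,0],0.6],[[40.7,-55.2,11],[0,0,0],0.6],[[40.7,-55.2,13],[0,0,0],0.6]]' 60
python3 inch.py '[[[0,0,0],[0,0,0],0.6],[[0,0,0],[0,0,0],0.6],[[0,0,0],[0,0,0],0.6]]' 60
python3 tilt.py .027 | head -12
python3 -c "
from h import *
go([.5584,-.3241,.158],1.9)"
```

```text
time: 86.25
eef_pos: [0.5583, -0.3213, 0.1681]
tcp_rot: [-0.161, 0.987, 0.004, 0.001]
contact_force: [0.4, 0.8, -0.8]
opening: 0.792
finger_force: 68.1
time: 86.62
eef_pos: [0.5601, -0.3241, 0.1737]
tcp_rot: [-0.161, 0.987, 0.0, 0.004]
contact_force: [0.3, 0.3, -0.6]
opening: 0.793
finger_force: 68.1
[ 0.5601 -0.3241  0.1737] open 0.793 F 68.1
side pred [374. 229.] [345 200  60  43 473] [375.7 227.8] [50.7 56.7] 124
   n [-0.939 -0.29   0.183] in tool [ 0.98  0.02 -0.19] tilt 79.5 diam 91.5
   n [-0.353 -0.381  0.854] in tool [ 0.45 -0.25 -0.86] tilt 31.3 diam 91.5
scene pred [113. 134.] [103 130  20   9 126] [112.2 134. ] [ 6.9 20. ] 79
   n [ 0.619  0.314 -0.72 ] in tool [-0.68  0.1   0.73] tilt 136.0 diam 46.9
   n [-0.061 -0.023  0.998] in tool [ 0.06 -0.   -1.  ] tilt 3.7 diam 46.9
wrist pred [255. 271.] [ 209  233   90   77 5366] [253.5 270.9] [75.9 88.1] 90
   n [-0.044 -0.016  0.999] in tool [ 0.04 -0.   -1.  ] tilt 2.7 diam 51.8
   n [-0.852 -0.283  0.44 ] in tool [ 0.89  0.   -0.45] tilt 63.9 diam 51.8
side wrist (array([ 0.55669987, -0.32692291,  0.20711824]), np.float64(0.0015775888999617386))
side scene (array([ 0.56358737, -0.32382923,  0.20197109]), np.float64(0.0006797094246398639))
t 86.78 shift [0.0014 0.0003 0.0151]
yaw y 1.894 q6 [-0.684  0.273  1.702  0.007  1.162 -2.581]
rotvec [ 0.0004  0.0074 -0.006 ]
```

Converted, 0.0155 m is 3.1, 0.003 m is 0.6, 0.006 rad is 0.12.

```bash
python3 inch.py '[[[0.6,0.1,1.6],[0,0.12,0],0.6],[[0.6,0.1,3.1],[0,0.12,0],0.6],[[0.6,0.1,3.1],[0,0.12,0],0.6],[[0.6,0.1,3.1],[0,0.12,0],0.6]]' 60
python3 inch.py '[[[0,0,0.4],[0,0,0],0.6],[[0,0,0.8],[0,0,0],0.6],[[0,0,1.2],[0,0,0],0.6],[[0,0,1.2],[0,0,0],0.6]]' 60
python3 inch.py '[[[0,0,0.2],[0,0,0],0.6],[[0,0,0.4],[0,0,0],0.6],[[0,0,0.4],[0,0,0],0.6]]' 60
python3 -c "
from h import *
go([.557,-.3246,.147],1.9)"
```

```text
time: 87.28
eef_pos: [0.5565, -0.3242, 0.1565]
tcp_rot: [-0.161, 0.987, 0.001, 0.0]
contact_force: [0.8, 1.4, 0.1]
opening: 0.791
finger_force: 68.1
time: 87.78
eef_pos: [0.5564, -0.3241, 0.1504]
tcp_rot: [-0.161, 0.987, 0.001, 0.0]
contact_force: [0.4, -0.2, -0.8]
opening: 0.795
finger_force: 68.1
time: 88.15
eef_pos: [0.5564, -0.3241, 0.1486]
tcp_rot: [-0.161, 0.987, 0.001, 0.0]
contact_force: [-0.8, -0.3, -1.3]
opening: 0.792
finger_force: 68.2
t 88.15 shift [-0.0004 -0.0006  0.0016]
yaw y 1.894 q6 [-6.850e-01  2.950e-01  1.723e+00  2.000e-03  1.125e+00 -2.580e+00]
rotvec [ 0.0018  0.0006 -0.006 ]
```

```bash
for i in 1 2 3 4; do python3 inch.py '[[[0,0,0.2],[0,0,0],0.6],[[0,0,0.3],[0,0,0],0.6],[[0,0,0.3],[0,0,0],0.6]]' 60 | egrep 'eef|contact'; done
```

```text
eef_pos: [0.5565, -0.3241, 0.1472]
contact_force: [0.2, -0.1, -0.9]
eef_pos: [0.5565, -0.3241, 0.1457]
contact_force: [0.9, -0.2, -0.8]
eef_pos: [0.5565, -0.3242, 0.1441]
contact_force: [1.1, 0.4, -0.4]
eef_pos: [0.5566, -0.3243, 0.1436]
contact_force: [-2.8, 1.8, 5.7]
```

Contact comes lower this time, with the origin at about 0.154. Now turn clockwise, following the thread down.

Converted, 0.003 m is 0.6, 0.0025 m is 0.5, 0.18 rad is 3.6.

```bash
python3 inch.py '[[[0,0,0.1],[0,0,3.6],0.6],[[0,0,0.2],[0,0,7.2],0.6],[[0,0,0.4],[0,0,10.8],0.6],[[0,0,0.5],[0,0,14.4],0.6],[[0,0,0.6],[0,0,18],0.6]]' 60 | egrep 'eef|contact|open'
python3 inch.py '[[[0,0,0.1],[0,0,3.6],0.6],[[0,0,0.3],[0,0,7.2],0.6],[[0,0,0.4],[0,0,10.8],0.6],[[0,0,0.6],[0,0,14.4],0.6],[[0,0,0.7],[0,0,18],0.6]]' 60 | egrep 'eef|contact|open'
python3 -c "
from h import *
go([.557,-.3246,.147],1.9);print(tool()[2]['wrist_torque'])"
```

```text
eef_pos: [0.5565, -0.3244, 0.1403]
contact_force: [-2.4, 1.1, 5.1]
opening: 0.788
eef_pos: [0.5565, -0.3243, 0.1368]
contact_force: [-2.0, 1.3, 3.9]
opening: 0.794
t 90.9 shift [-0.0004  0.0005 -0.0102]
yaw y 0.089 q6 [-6.850e-01  3.080e-01  1.730e+00  1.000e-03  1.104e+00 -7.750e-01]
rotvec [-9.0000e-04 -9.0000e-04  1.3305e+00]
[0.08476718 0.4048085  0.08465907]
```

Clean threading: 6.8 mm of descent in 1.8 rad, with little side force. One more 1.8 rad for a firm seat, then release.

Converted, 0.0065 m is 1.3, 0.006 m is 1.2, 1.8 rad is 36.

```bash
python3 inch.py '[[[0,0,0.14],[0,0,3.6],0.6],[[0,0,0.28],[0,0,7.2],0.6],[[0,0,0.4],[0,0,10.8],0.6],[[0,0,0.56],[0,0,14.4],0.6],[[0,0,0.7],[0,0,18],0.6],[[0,0,0.8],[0,0,21.6],0.6],[[0,0,0.96],[0,0,25.2],0.6],[[0,0,1.1],[0,0,28.8],0.6],[[0,0,1.2],[0,0,32.4],0.6],[[0,0,1.3],[0,0,36],0.6]]' 60 | egrep 'eef|contact|open'
python3 inch.py '[[[0,0,-0.2],[0,0,0],0.6],[[0,0,-0.2],[0,0,0],0.85],[[0,0,-0.2],[0,0,0],1],[[0,0,-0.2],[0,0,0],1],[[0,0,-0.2],[0,0,0],1],[[0,0,-0.2],[0,0,0],1],[[0,0,-8],[0,0,0],1],[[0,0,-20],[0,0,0],1],[[0,0,-24],[0,0,0],1],[[0,0,-24],[0,0,0],1]]' 20
python3 inch.py '[[[-40,40,0],[0,0,0],1],[[-40,40,0],[0,0,0],1],[[-40,40,0],[0,0,0],1],[[-40,40,0],[0,0,0],1],[[-40,40,0],[0,0,0],1],[[-40,40,0],[0,0,0],1]]' 20 | grep eef
sed -i 's/\.168/.158/' chk.py; python3 chk.py
```

```text
eef_pos: [0.557, -0.325, 0.1302]
contact_force: [0.4, -0.0, 2.1]
opening: 0.79
time: 93.4
eef_pos: [0.5573, -0.3249, 0.2519]
tcp_rot: [0.998, -0.067, 0.002, 0.0]
contact_force: [-0.0, -0.1, -0.6]
opening: 1.002
finger_force: 0.0
eef_pos: [0.3289, -0.4957, 0.2461]
scene [108 148  18   7  84] [116.6 150.7] [ 5.5 16.1] 81
side [347 244  21  28 422] [356.6 258.3] [17.4 29.2] 26
(array([ 0.54140423, -0.32254741,  0.15130282]), np.float64(0.017948126215598353))
```

The scene ellipse matches the start: 5.5 × 16.1 at 81° now, 5.2 × 16.5 at 81° then. The arm blocks the side view, so I'll move it clear and confirm.

```bash
python3 -c "
from h import *
go([.55,.05,.30])"
python3 inch.py '[[[30,-90,-10],[0,0,0],1],[[30,-90,-10],[0,0,0],1],[[30,-90,-10],[0,0,0],1],[[30,-90,-10],[0,0,0],1],[[30,-90,-10],[0,0,0],1],[[30,-90,-10],[0,0,0],1],[[30,-90,-10],[0,0,0],1],[[30,-90,-10],[0,0,0],1],[[30,-90,-10],[0,0,0],1],[[30,-90,-10],[0,0,0],1]]' 20 | egrep 'eef|contact'
python3 chk.py
python3 - <<'E'
from h import *
s,d=cam("scene"),cam("side")
for c,n in((s,"scene"),(d,"side")):
    a=c["pixels"].astype(int);b=np.load(n+".npy").astype(int)
    u=proj(c,[[.774,.187,.01],[.774,.187,.14]]).astype(int);x0,x1=u[:,0].min()-12,u[:,0].max()+12;y0,y1=u[:,1].min(),u[:,1].max()
    print(n,"bottle diff",np.abs(a-b)[y0:y1,x0:x1].mean().round(1))
for c,n,(x0,x1,y0,y1) in((s,"scene",(150,330,150,225)),(d,"side",(120,240,210,320))):
    im=c["pixels"].astype(int);m=np.zeros(im.shape[:2],np.uint8);sl=np.s_[y0:y1,x0:x1];m[sl]=((im.max(2)<65)&(im.max(2)-im.min(2)<20))[sl]
    k,_,st,ce=cv2.connectedComponentsWithStats(m);print(n,[(st[i].tolist(),plane(c,[ce[i]],.012)[0].round(3).tolist()) for i in range(1,k) if st[i][4]>30])
E
```

```text
t 94.25 shift [ 0.1431 -0.5695 -0.0502]
yaw y -1.707 q6 [-1.152e+00  1.030e-01  1.760e+00  1.000e-03  1.284e+00  5.540e-01]
eef_pos: [0.5403, -0.0691, 0.2992]
contact_force: [-0.8, 0.4, -0.2]
scene [109 148  17   7  82] [116.5 150.6] [ 5.4 16. ] 81
side [357 245  27  17 357] [370.1 252.8] [15.6 26.6] 102
(array([ 0.5569746 , -0.32514362,  0.15730276]), np.float64(0.0006478446043671384))
scene bottle diff 2.8
side bottle diff 7.0
scene [([150, 198, 8, 18, 82], [0.561, -0.257, 0.012])]
side []
```

The cap is level and centred: both ellipses match the screwed-on start, and the top is at z 0.157. No fittings remain on the bench (the one dark blob is the drum's foot) and the bottle is unmoved. Handing in.

```bash
python3 -c "
from plant import ctrl
print(ctrl.sign_off())"
```

```text
the job is handed in; nothing more can be done
None
```

The job is handed in (no score was returned): the dial is at its off stop, all four fittings found were dropped into the drum, the cap is level and partly screwed on after two tilted attempts, and the bottle is standing.

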